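# Load the brush-pot dispenser on a stationery shop's counter

## Task

Set up the brush-pot dispenser on the counter: first turn the lock ring of the stand by its lever, clockwise, all the way to the locked mark, so that the steel holder cup is held. Then nest every white brush pot on the counter into the cup, one inside the other in a single upright column: lower each one in rather than dropping it, and give it a light push, so that it sinks a few millimetres past the first touch and grips, but stop well before it jams - some of its bare wall, at least 4 mm, must still show between its rim band and the rim below. Leave the other goods on the counter where they are.

Things in the scene. Friction and masses are not known exactly. Their poses are not given: they have to be found in the camera images.
- stand: dark steel weighted foot of the dispenser, a disc 160 mm across and 22 mm high, fixed on the counter; origin at the centre of its underside, z up. At its rim a white dot marks the open place of the ring's lever and a white bar the locked place
- lock_ring (a joint): aluminium lock ring, 122 mm across, lying on the stand round the foot of the cup, turning about the stand's upright axis. 0 = open (dot), 1.05 rad = locked (bar, end stop); grows as it turns clockwise seen from above. Slight drag (about 1 N at the lever); stays where left. Locked, its two hooks lie over the cup's two ears
- lever_grip (a point): grip point on the ring's lever, an upright black paddle 12 mm thick, 30 mm long (along the radius), its top 75 mm above the counter; this point is in its middle, 11 mm below its top, 107 mm from the stand's axis. In the stand's frame the lever points 210 degrees (counter-clockwise from x) at 0 and 150 degrees when locked: on the robot's side of the stand
- cup: steel holder cup standing loose on the stand, concentric with it: same shape and size inside and out as a brush pot (72 mm tall, rim band 64 mm across), plus two flat ears at its foot. Origin: centre of its underside, 22 mm above the counter; its mouth is 94 mm above the counter
- pot1: white plastic tapered brush pot, open on top, standing upright on the counter at the start, 72 mm tall, about 70 g; foot 43 mm across, widening upwards to 59 mm, then a straight rim band 64 mm across over the top 16 mm; mouth 58 mm wide inside, wall 2 mm. Origin: centre of its underside, z up along the pot. May be absent
- pot2: brush pot like pot1; may be absent. Nesting, alike for cup and pots: a pot's foot first touches the grip ribs inside the one below when its origin is 30 mm above that one's origin (14 mm of bare wall then shows under its rim band). Home is 20 to 28 mm between the two origins (4 to 12 mm of wall showing); below 19 mm it is jammed
- pot3: brush pot like pot1; may be absent. Push: a nested pot does not sink by its weight; it takes about 4.5 N to start and 1.1 N more for each millimetre past the first touch, and when let go it springs back until about 5 mm of that are left (pots above hold it deeper). The push also presses the pots below a little deeper. Side play when nested is under 2 mm
- pot4: brush pot like pot1; may be absent
- pot5: brush pot like pot1; may be absent
- glue: glue bottle, 42 mm across, 115 mm tall, standing; origin at the centre of its underside. Not part of the job
- stapler: black and grey stapler, 150 by 36 by 45 mm, length along its x; origin at the centre of its underside. Not part of the job
- pencilbox: open cardboard box of pencils, 190 by 75 by 34 mm, length along its x; origin at the centre of its underside. Not part of the job
- setsquare: flat wooden set square, about 175 by 125 by 4 mm; origin near its middle. Not part of the job
- sharpener: steel pencil sharpener block, 60 by 45 by 30 mm; origin at the centre of its underside. Not part of the job
Mind the look-alikes: they are no part of the job. What is shaped like the pot1 but orange is not meant.

How it is judged:
By the outcome, as a careful person would: the job done as asked, in the order asked, and still so for the second after the job is handed in, with the robot touching nothing.
Of pot1, pot2, pot3, pot4, pot5 only 3 to 5 are there at a start; the rules pass over those that are not, and their reading is None.
At some moment in a run one of pot1, pot2, pot3, pot4, pot5 may be knocked a few centimetres aside while the robot is not near it.
It also fails if it takes over 210 s, if anything falls off the work surface, if the arm or the gripper's body presses on something with over 40 N, if the wrist force passes 120 N, or if a joint passes its speed limit or range.

## Robot

A 6-joint arm with a two-finger parallel gripper is mounted at the origin on the work surface. World frame = base frame: x ahead of the robot, y to its left, z up, the work surface at z = 0. Lengths are in m, angles in rad, forces in N, time in s.
With the tool pointing down it reaches from about 0.225 to 0.875 m from the base axis. Payload 3.4 kg.
Tool frame: the origin (TCP) lies between the finger pads; the fingertips stand 11 mm ahead of it and the grasp point (between the pads) lies 8 mm behind it; z points along the fingers, y is the direction in which the jaws open and shut (so a half turn about z gives the same grasp; the last joint's range is limited). The gripper opens to 85 mm and grips with 20 to 120 N. Pads are 22 mm wide; open, the fingers measure 114 mm over their backs; the gripper's body (76 mm by 85 mm) begins 54 mm behind the grasp point. The pads swing forward as they close: fully open they stand 13 mm farther back than shut.
Start: joints at [-1.229, 0.276, 1.505, -0, 1.361, -0.121], TCP at [0.257, -0.515, 0.242] pointing down, gripper open.
Joint ranges: [-2.89, 2.89], [-0.75, 2.08], [0.22, 2.7], [-1.18, 4.32], [0.11, 2.71], [-2.7, 2.7]. Speed limits (rad/s): [2.57, 2.57, 3.14, 3.14, 3.14, 3.14].

## Interface

Orientations are given as a unit quaternion [w, x, y, z].
In Python, from rig import manip gives the robot as it stands. The module is installed in compiled form; this text tells all that it offers.
- The arm moves only by the tool move_arm, never from a script. Its argument "series" is a list that holds one entry, the list of rows, each a list of 7 numbers: the shift along the world's x, y, z in m, then the turn, a rotation vector about the world's x, y, z in rad, then the finger opening in m, from 0 to 0.0854. A call has 1 to 20 rows; each row shifts and turns the commanded pose from where the row before left it; what a row does not reach is not made up. A row lasts 1/12 s, in which the tool goes at most 41.7 mm and 7.16 degrees, less where a joint would pass 70% of its speed; a pose out of reach is approached as far as the arm can. A call with a gripper value outside its range is refused whole. The fingers move at their own pace and stop on an object; "newtons" is the grip in N (left out, the last holds). Time passes only in rows, so rows that do not move let the fingers close. It gives the time, the measured TCP pose, the force and the opening at its end, in the units of the state.
- manip.get_state(): the state, without advancing time (a new reading comes with each control period).
- manip.get_image(name): name is "side" or "top"; returns a dict with "color" (420x560x3 uint8, red, green, blue), "fx", "fy", "cx", "cy" (pixels), "R" (3x3) and "t" (3): a world point X has camera coordinates R X + t. Camera axes: x right, y down, z forward; pixel columns grow to the right and rows downward; lengths in m; the calibration is good to about 2 mm. A picture is of the moment at which its call begins. There is no depth.
- manip.sign_off(): hands the job in, once; it reports no verdict.
The state is a dict: "clock": time; "qpos": joint angles; "qd": joint speeds; "effort": joint torques, N m; "position": TCP position; "ee_rot": TCP orientation; "contact_force": force on the tool from outside, world axes, zero at the start; "moment": the same for the moment, N m; "width": finger opening in m.
Only numpy, scipy, OpenCV 4.12 (cv2) and the standard library are available. Lean on these libraries where they do the work, as an engineer would, in place of code of your own. Each camera call takes 0.05 s, during which the arm holds its last target.

## Working session

There is one attempt and no reset: what is moved stays moved. The work goes in short steps, Python scripts to look and compute and a tool call to move; the robot and the scene stay as the last step left them, time stands still between calls to the robot, and variables do not carry over. Pictures are saved under pics/ and viewed, and the job is handed in when it is done.

Besides the shell and the picture viewer there is one more tool, called after ">>>" as name(argument=value, ...) on one line, values as JSON. move_arm: Moves the arm, as the interface text tells. Its arguments: {"type":"object","properties":{"series":{"type":"array"},"newtons":{"type":"number"}},"required":["series"]}

```bash
mkdir -p pics; cat > h.py <<'E'
from rig import manip
import numpy as np, cv2
def snap(n,name):
    d=manip.get_image(n); cv2.imwrite('pics/'+name,d['color'][:,:,::-1]); return d
def ray(d,u,v,z):
    R=np.array(d['R']);t=np.array(d['t']); c=-R.T@t
    r=R.T@np.array([(u-d['cx'])/d['fx'],(v-d['cy'])/d['fy'],1]); return c+r*(z-c[2])/r[2]
def proj(d,X):
    p=np.array(d['R'])@np.array(X)+np.array(d['t']); return d['cx']+d['fx']*p[0]/p[2], d['cy']+d['fy']*p[1]/p[2]
E
python3 - <<'E'
from h import *
for n in('top','side'):
    d=snap(n,n+'0.png'); R=np.array(d['R']);print(n,d['fx'],d['cx'],d['cy'],-R.T@np.array(d['t']),R)
s=manip.get_state();print(s)
E
```

```text
top 435.9412190428639 273.6022664782132 203.49377298237096 [ 0.39619059 -0.0065182   1.28041375] [[ 4.54740742e-05 -9.99916613e-01  1.29137193e-02]
 [-9.90307266e-01 -1.83866642e-03 -1.38881739e-01]
 [ 1.38893902e-01 -1.27822346e-02 -9.90224772e-01]]
side 443.8199833708657 275.16833475960834 210.29741887832975 [-0.02927822  0.78188043  0.7879741 ] [[-0.79165961 -0.6104817   0.02423106]
 [-0.37714756  0.45710561 -0.80549003]
 [ 0.48066077 -0.64681261 -0.59211373]]
{'clock': 0.1, 'qpos': array([-1.22899734e+00,  2.76512481e-01,  1.50601445e+00,  2.86582869e-05,
        1.36071047e+00, -1.21013195e-01]), 'qd': array([-0.00084515, -0.00069887, -0.00287493, -0.0005311 , -0.00146584,
       -0.00016632]), 'effort': array([ 7.87981025e-04, -4.17697299e+01, -2.46405619e+01, -3.15589814e-04,
        5.81047585e-03,  1.58829067e-05]), 'position': array([ 0.25655984, -0.51407438,  0.24153404]), 'ee_rot': array([-8.18912696e-04,  9.73345234e-01,  2.29343366e-01, -7.66737365e-05]), 'contact_force': array([-0.57964198,  0.78986388, -0.41920642]), 'moment': array([-0.03018592,  0.00646229, -0.01503817]), 'width': 0.08509825775348173}
```

View pics/top0.png

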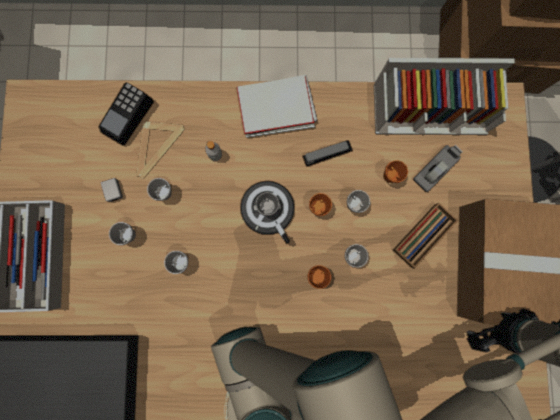

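View pics/side0.png

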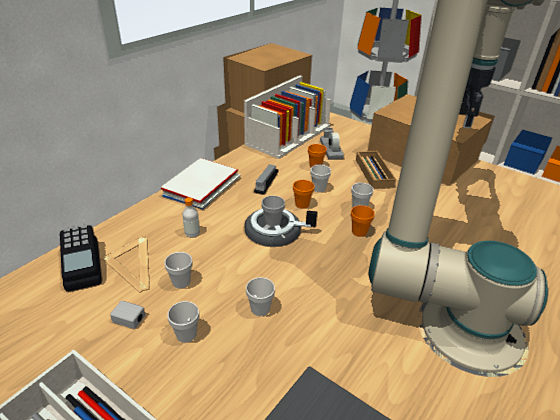

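```bash
python3 - <<'E'
from h import *
a=cv2.imread('pics/top0.png');b=cv2.imread('pics/side0.png')
def cr(i,u,v,w=60,s=5): return cv2.resize(i[v-w//2:v+w//2,u-w//2:u+w//2],None,fx=s,fy=s,interpolation=cv2.INTER_NEAREST)
cv2.imwrite('pics/z1.png',np.vstack([np.hstack([cr(a,u,v,52) for u,v in((160,190),(123,233),(177,262))]),np.hstack([cr(a,u,v,52) for u,v in((358,202),(356,256),(268,208))])]))
cv2.imwrite('pics/z2.png',np.hstack([cr(b,275,220,80,9)[:590]]))
cv2.imwrite('pics/z3.png',cv2.resize(a[170:250,230:310],None,fx=7,fy=7,interpolation=cv2.INTER_CUBIC))
E
```

```text
(no output)
```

View pics/z1.png

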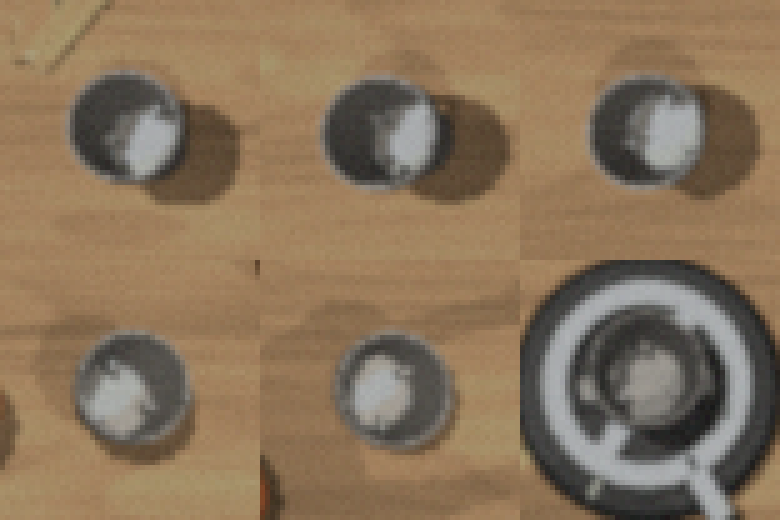

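View pics/z2.png

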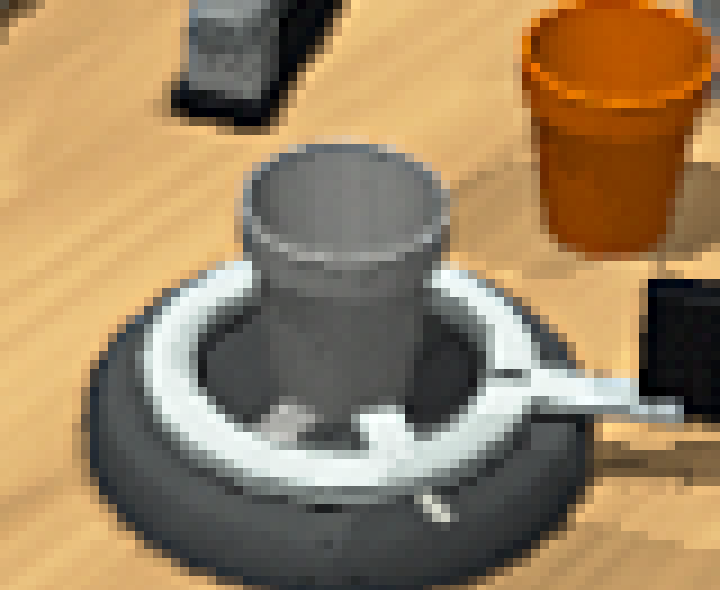

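View pics/z3.png

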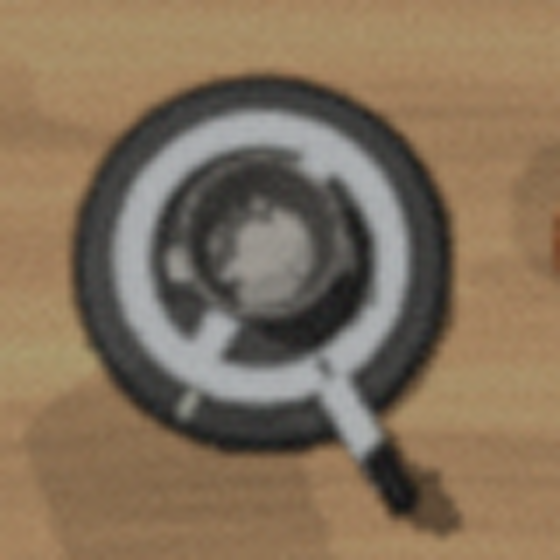

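```bash
cat >> h.py <<'E'
def rimtop(d,u,v,zr=0.072,dia=0.064,w=26):
    img=cv2.cvtColor(d['color'],cv2.COLOR_RGB2HSV)[:,:,1]
    u0=int(u)-w;v0=int(v)-w;s=8
    g=cv2.resize(img[v0:v0+2*w,u0:u0+2*w],None,fx=s,fy=s,interpolation=cv2.INTER_CUBIC)
    R=np.array(d['R']);X=ray(d,u,v,zr);dep=(R@X+np.array(d['t']))[2]
    r=d['fx']*dia/2/dep*s
    c=cv2.HoughCircles(cv2.GaussianBlur(g,(0,0),4),cv2.HOUGH_GRADIENT,1,1000,param1=60,param2=5,minRadius=int(r*.93),maxRadius=int(r*1.07))
    if c is None: return None
    c=c[0,0]; uu=(c[0]+.5)/s-.5+u0; vv=(c[1]+.5)/s-.5+v0
    return uu,vv,c[2]/r,ray(d,uu,vv,zr)
E
python3 - <<'E'
from h import *
d=manip.get_image('top');e=manip.get_image('side')
for u,v in((160,190),(123,233),(177,262),(358,202),(356,256)):
    r=rimtop(d,u,v); print(np.round(r[:3],2),r[3].round(4),'side',np.round(proj(e,r[3]),1))
    if r:cv2.circle(e['color'],tuple(int(round(x)) for x in proj(e,r[3])),1,(255,0,0),-1);cv2.circle(d['color'],(round(r[0]),round(r[1])),1,(255,0,0),-1)
# stand: dark disc blob
hsv=cv2.cvtColor(d['color'],cv2.COLOR_RGB2HSV)
r=rimtop(d,268,209,0.022,0.160,40);print('stand',r)
r=rimtop(d,268,206,0.094,0.064,20);print('cup',r)
img=np.array(d['color'])
# lever black
m=(d['color'].max(2)<45).astype(np.uint8); m[:, :270]=0;m[:225]=0;m[250:]=0;m[:,300:]=0
n,l,st,c=cv2.connectedComponentsWithStats(m);print(st[1:],c[1:]); 
for q in c[1:]: print(ray(d,q[0],q[1],0.07))
for x in(r[3],):cv2.circle(e['color'],tuple(int(round(k)) for k in proj(e,x)),1,(255,0,0),-1)
cv2.imwrite('pics/m1.png',e['color'][130:350,140:400,::-1].repeat(3,0).repeat(3,1)[:600]);
E
```

```text
[159.62 189.38   0.95] [0.6051 0.2973 0.072 ] side [179.9 259.7]
[121.25 233.     0.99] [0.4827 0.3985 0.072 ] side [184. 311.]
[175.5  261.88   1.03] [0.4037 0.2467 0.072 ] side [260.  286.9]
[357.38 201.12   0.97] [ 0.5728 -0.2574  0.072 ] side [320.2 170.1]
[355.88 255.12   1.  ] [ 0.4222 -0.2492  0.072 ] side [361.6 188.3]
stand (np.float32(267.0), np.float32(207.25), np.float64(0.9569572710167993), array([ 0.5616247 , -0.00354162,  0.022     ]))
cup None
[[283 225   4   3   7]
 [270 231   7   3  12]
 [283 234   7   9  33]] [[284.28571429 226.        ]
 [272.75       232.25      ]
 [285.6969697  238.12121212]]
[ 0.50273829 -0.05189815  0.07      ]
[ 0.48529276 -0.01977844  0.07      ]
[ 0.46903278 -0.05570138  0.07      ]Traceback (most recent call last):
  File "<stdin>", line 15, in <module>
TypeError: 'NoneType' object is not subscriptable
```

```bash
python3 - <<'E'
from h import *
d=manip.get_image('top');e=manip.get_image('side')
P=[rimtop(d,u,v)[3] for u,v in((160,190),(123,233),(177,262),(358,202),(356,256))]
P+= [np.array([.5616,-.0035,.094]),np.array([.469,-.0557,.075])]
hsv=cv2.cvtColor(d['color'],cv2.COLOR_RGB2HSV)
m=(d['color'].max(2)<75).astype(np.uint8);m[:170]=0;m[245:]=0;m[:,:230]=0;m[:,300:]=0
cs,_=cv2.findContours(m,cv2.RETR_EXTERNAL,cv2.CHAIN_APPROX_NONE);c=max(cs,key=cv2.contourArea)
el=cv2.fitEllipse(c);print(el,ray(d,*el[0],.022), cv2.minEnclosingCircle(c))
for x in P:cv2.circle(e['color'],tuple(int(round(k)) for k in proj(e,x)),1,(255,0,0),-1)
for x in P:cv2.circle(d['color'],tuple(int(round(k)) for k in proj(d,x)),1,(255,0,0),-1)
cv2.imwrite('pics/m1.png',e['color'][140:340,140:400,::-1].repeat(3,0).repeat(3,1)[:600]);
cv2.imwrite('pics/m2.png',d['color'][130:330,110:370,::-1].repeat(3,0).repeat(3,1)[:600]);
E
```

```text
((266.9300842285156, 207.1632843017578), (49.880943298339844, 49.95405960083008), 87.87885284423828) [ 0.56187895 -0.00333756  0.022     ] ((267.2910461425781, 207.41790771484375), 27.103652954101562)
```

View pics/m1.png

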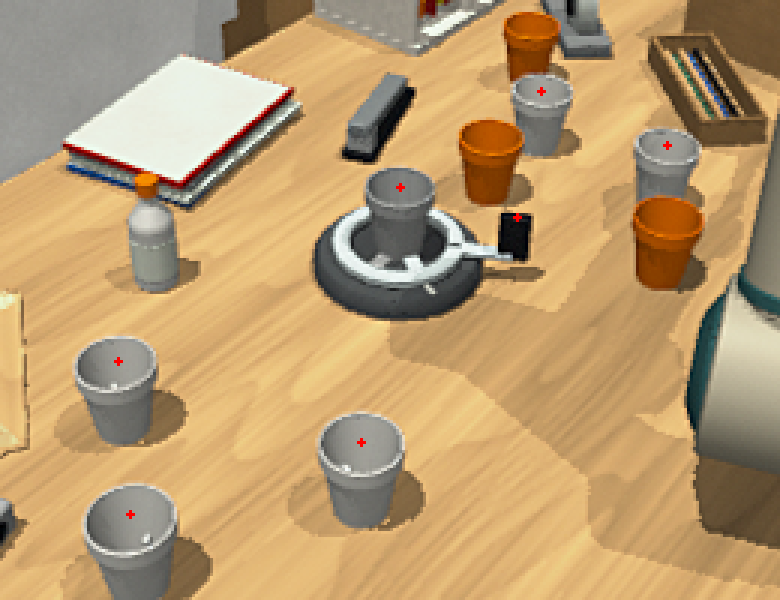

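View pics/m2.png

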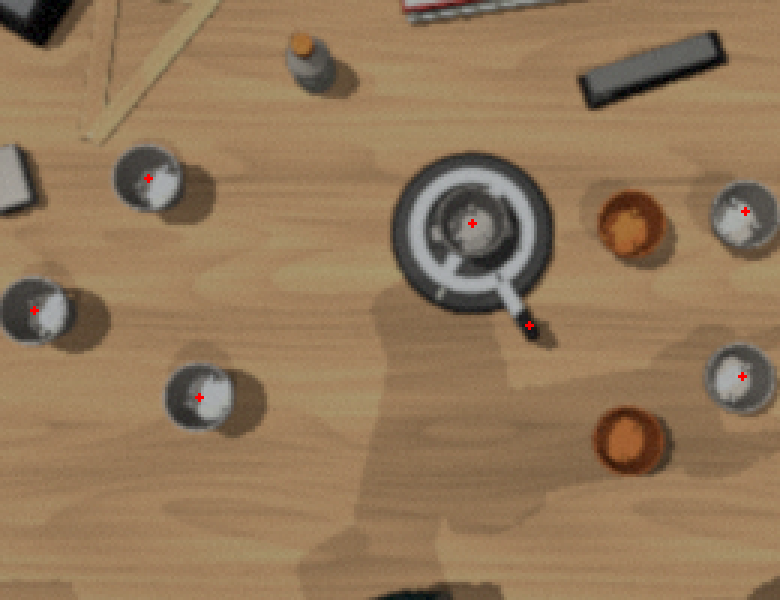

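>>> move_arm(series=[[[0.0142,0.0306,-0.004,0,0,0.0035,0.045],[0.0142,0.0306,-0.004,0,0,0.0035,0.045],[0.0142,0.0306,-0.004,0,0,0.0035,0.045],[0.0142,0.0306,-0.004,0,0,0.0035,0.045],[0.0142,0.0306,-0.004,0,0,0.0035,0.045],[0.0142,0.0306,-0.004,0,0,0.0035,0.045],[0.0142,0.0306,-0.004,0,0,0.0035,0.045],[0.0142,0.0306,-0.004,0,0,0.0035,0.045],[0.0142,0.0306,-0.004,0,0,0.0035,0.045],[0.0142,0.0306,-0.004,0,0,0.0035,0.045],[0.0142,0.0306,-0.004,0,0,0.0035,0.045],[0.0142,0.0306,-0.004,0,0,0.0035,0.045],[0.0142,0.0306,-0.004,0,0,0.0035,0.045],[0.0142,0.0306,-0.004,0,0,0.0035,0.045],[0.0142,0.0306,-0.004,0,0,0,0.045],[0,0,0,0,0,0,0.045],[0,0,0,0,0,0,0.045],[0,0,0,0,0,0,0.045]]], newtons=20)

```text
clock: 1.8
position: [0.4695, -0.0558, 0.1823]
ee_rot: [0.0, 0.967, 0.254, -0.0]
contact_force: [-0.4, 0.0, -0.9]
width: 0.0452
```

>>> move_arm(series=[[[0,0,-0.018,0,0,0,0.045],[0,0,-0.018,0,0,0,0.045],[0,0,-0.018,0,0,0,0.045],[0,0,-0.018,0,0,0,0.045],[0,0,-0.018,0,0,0,0.045],[0,0,-0.018,0,0,0,0.045],[0,0,-0.018,0,0,0,0.045],[0,0,0,0,0,0,0.045],[0,0,0,0,0,0,0.045],[0,0,0,0,0,0,0.045]]])

```text
clock: 2.63
position: [0.4702, -0.0566, 0.0572]
ee_rot: [0.0, 0.968, 0.252, 0.001]
contact_force: [0.3, -0.4, -0.1]
width: 0.0451
```

```bash
python3 - <<'E'
from h import *
d=snap('top','t1.png');e=snap('side','s1.png')
a=d['color'][160:280,210:340,::-1];b=e['color'][150:270,240:370,::-1]
cv2.imwrite('pics/m3.png',np.hstack([cv2.resize(x,None,fx=3,fy=3,interpolation=cv2.INTER_CUBIC) for x in(a,b)]))
E
```

```text
(no output)
```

View pics/m3.png

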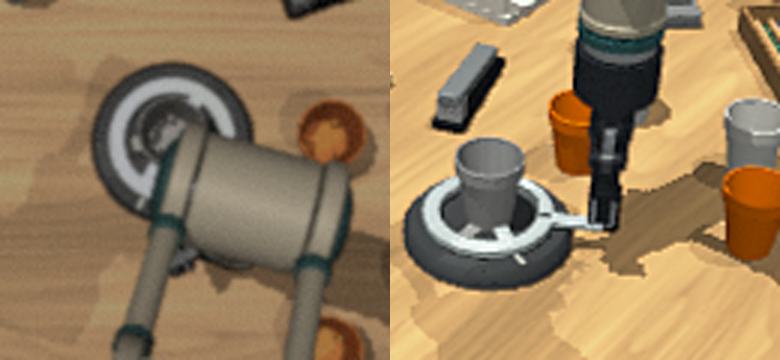

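>>> move_arm(series=[[[0,0,0,0,0,0,0.0],[0,0,0,0,0,0,0.0],[0,0,0,0,0,0,0.0],[0,0,0,0,0,0,0.0],[0,0,0,0,0,0,0.0],[0,0,0,0,0,0,0.0]]], newtons=20)

```text
clock: 3.23
position: [0.47, -0.0555, 0.057]
ee_rot: [0.0, 0.967, 0.253, 0.0]
contact_force: [-0.2, 1.3, 5.7]
width: 0.0115
```

```bash
python3 - <<'E'
from h import *
s=manip.get_state();p=s['position'];print(p,s['width'],s['contact_force'])
C=np.array([.5618,-.0034]);v=p[:2]-C;r=np.hypot(*v);a=np.arctan2(v[1],v[0]);print(r,np.degrees(a)%360)
st=np.radians(-3.0)
k=np.array([C+r*np.array([np.cos(a+i*st),np.sin(a+i*st)]) for i in range(23)])
print(np.diff(k,axis=0).round(4).tolist())
E
```

```text
[ 0.46995882 -0.05549433  0.05698416] 0.011507374641173485 [-0.23726059  1.31228069  5.70446356]
0.10558703502073905 209.56285512420115
[[-0.0026, 0.0049], [-0.0023, 0.005], [-0.0021, 0.0051], [-0.0018, 0.0052], [-0.0015, 0.0053], [-0.0012, 0.0054], [-0.001, 0.0054], [-0.0007, 0.0055], [-0.0004, 0.0055], [-0.0001, 0.0055], [0.0002, 0.0055], [0.0005, 0.0055], [0.0008, 0.0055], [0.001, 0.0054], [0.0013, 0.0054], [0.0016, 0.0053], [0.0019, 0.0052], [0.0022, 0.0051], [0.0024, 0.005], [0.0027, 0.0048], [0.0029, 0.0047], [0.0032, 0.0045]]
```

>>> move_arm(series=[[[-0.0026,0.0049,0,0,0,-0.0524,0.0],[-0.0023,0.005,0,0,0,-0.0524,0.0],[-0.0021,0.0051,0,0,0,-0.0524,0.0],[-0.0018,0.0052,0,0,0,-0.0524,0.0],[-0.0015,0.0053,0,0,0,-0.0524,0.0],[-0.0012,0.0054,0,0,0,-0.0524,0.0],[-0.001,0.0054,0,0,0,-0.0524,0.0],[-0.0007,0.0055,0,0,0,-0.0524,0.0],[-0.0004,0.0055,0,0,0,-0.0524,0.0],[-0.0001,0.0055,0,0,0,-0.0524,0.0],[0.0002,0.0055,0,0,0,-0.0524,0.0],[0.0005,0.0055,0,0,0,-0.0524,0.0],[0.0008,0.0055,0,0,0,-0.0524,0.0],[0.001,0.0054,0,0,0,-0.0524,0.0],[0.0013,0.0054,0,0,0,-0.0524,0.0],[0.0016,0.0053,0,0,0,-0.0524,0.0],[0.0019,0.0052,0,0,0,-0.0524,0.0],[0.0022,0.0051,0,0,0,-0.0524,0.0]]])

```text
clock: 4.73
position: [0.4653, 0.0412, 0.057]
ee_rot: [-0.0, 0.977, -0.215, -0.0]
contact_force: [-2.1, 3.1, 6.7]
width: 0.0119
```

>>> move_arm(series=[[[0.0024,0.005,0,0,0,-0.0524,0.0],[0.0027,0.0048,0,0,0,-0.0524,0.0],[0.0015,0.0024,0,0,0,-0.026,0.0],[0,0,0,0,0,0,0.0],[0,0,0,0,0,0,0.0],[0,0,0,0,0,0,0.0]]])

```text
clock: 5.23
position: [0.4677, 0.0457, 0.057]
ee_rot: [0.008, 0.963, -0.271, -0.002]
contact_force: [-11.8, -25.3, 15.0]
width: 0.0118
```

```bash
python3 - <<'E'
from h import *
d=snap('top','t2.png');e=snap('side','s2.png')
a=d['color'][160:280,210:340,::-1];b=e['color'][150:270,240:370,::-1]
cv2.imwrite('pics/m4.png',np.hstack([cv2.resize(x,None,fx=3,fy=3,interpolation=cv2.INTER_CUBIC) for x in(a,b)]))
p=manip.get_state()['position'];v=p[:2]-[.5618,-.0034];print(np.hypot(*v),np.degrees(np.arctan2(v[1],v[0])))
E
```

```text
0.10619501073668779 152.4755136358939
```

View pics/m4.png

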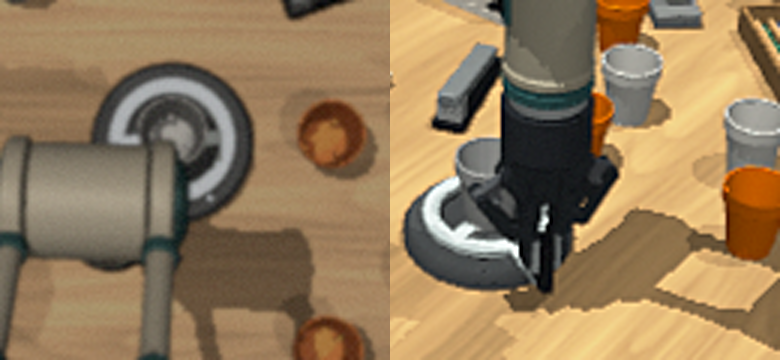

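>>> move_arm(series=[[[0,0,0,0,0,0,0.04],[0,0,0,0,0,0,0.04],[0,0,0,0,0,0,0.04],[0,0,0.02,0,0,0,0.04],[0,0,0.03,0,0,0,0.04],[0,0,0.03,0,0,0,0.04],[0,0,0.03,0,0,0,0.04],[-0.02,0.035,0.02,0,0,0,0.04],[-0.02,0.035,0.01,0,0,0,0.04],[-0.02,0.035,0.0,0,0,0.1,0.06],[-0.02,0.035,0.0,0,0,0.1,0.084],[-0.01,0.035,0.0,0,0,0.1,0.084],[0,0.035,0.0,0,0,0.1,0.084],[0,0,0.0,0,0,0.1,0.084]]])

```text
clock: 6.5
position: [0.383, 0.266, 0.1952]
ee_rot: [-0.003, 1.0, -0.026, 0.001]
contact_force: [0.8, 0.1, 0.7]
width: 0.084
```

```bash
python3 - <<'E'
from h import *
d=snap('top','t3.png');e=snap('side','s3.png')
a=d['color'][160:280,210:340,::-1];b=e['color'][150:270,240:370,::-1]
cv2.imwrite('pics/m5.png',np.hstack([cv2.resize(x,None,fx=3,fy=3,interpolation=cv2.INTER_CUBIC) for x in(a,b)]))
E
```

```text
(no output)
```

View pics/m5.png

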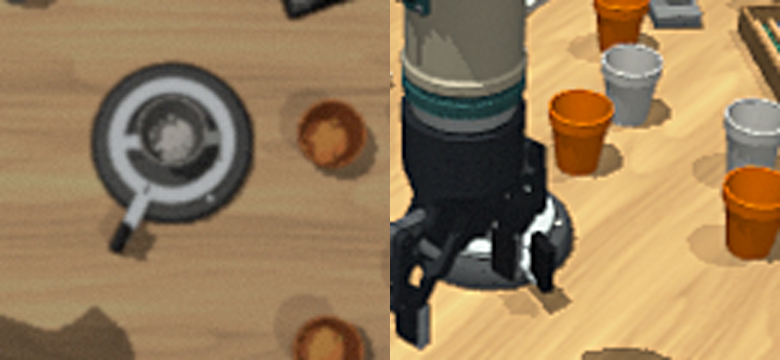

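View pics/t3.png

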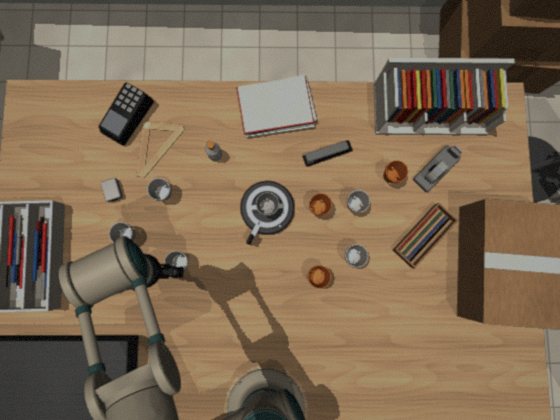

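```bash
cat > lev.py <<'E'
from h import *
for f,(u0,u1,v0,v1) in(('pics/top0.png',(276,296,230,246)),('pics/t3.png',(240,260,230,248))):
    d=manip.get_image('top');a=cv2.imread(f)
    m=(a.max(2)<55).astype(np.uint8);k=np.zeros_like(m);k[v0:v1,u0:u1]=1;m*=k
    n,l,st,c=cv2.connectedComponentsWithStats(m);i=1+np.argmax(st[1:,4]);q=c[i]
    X=ray(d,*q,.072);v=X[:2]-[.5618,-.0034];print(st[i],q,X,np.hypot(*v),np.degrees(np.arctan2(v[1],v[0]))%360)
E
python3 lev.py
```

```text
[283 234   7   9  39] [285.74358974 238.23076923] [ 0.46860953 -0.05574812  0.072     ] 0.10688680775125824 209.3243404832691
[247 235   7   9  37] [250. 239.] [0.46640392 0.04316275 0.072     ] 0.10615320258701735 153.9830355124227
```

```bash
python3 - <<'E'
from h import *
d=manip.get_image('top')
for q in((256.9,227.9),(279.9,225.7)):
    X=ray(d,*q,.0225);v=X[:2]-[.5618,-.0034];print(X,np.hypot(*v),np.degrees(np.arctan2(v[1],v[0]))%360)
a=cv2.imread('pics/t3.png');cv2.imwrite('pics/m6.png',cv2.resize(a[165:250,225:310],None,fx=7,fy=7,interpolation=cv2.INTER_CUBIC))
E
```

```text
[0.50132132 0.02551216 0.0225    ] 0.06703419741840662 154.44962038233479
[ 0.50777488 -0.04098515  0.0225    ] 0.0658130484450071 214.82624463517797
```

View pics/m6.png

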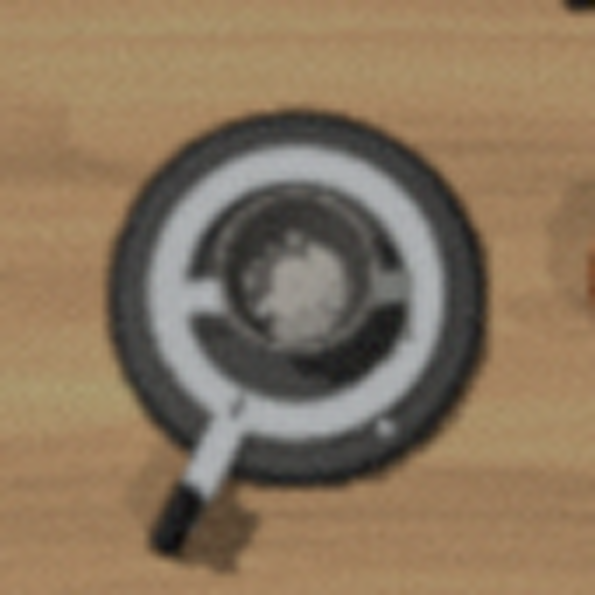

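>>> move_arm(series=[[[0.01,-0.01,-0.01,0,0,0.026,0.0854],[0.0108,-0.0095,-0.02,0,0,0.026,0.0854],[0,0,-0.025,0,0,0,0.0854],[0,0,-0.025,0,0,0,0.0854],[0,0,-0.015,0,0,0,0.0854],[0,0,0,0,0,0,0.0854],[0,0,0,0,0,0,0.0854]]])

```text
clock: 7.33
position: [0.4042, 0.2392, 0.0994]
ee_rot: [0.0, 1.0, -0.007, -0.001]
contact_force: [-0.6, -0.0, -0.2]
width: 0.0857
```

```bash
python3 - <<'E'
from h import *
e=snap('side','s4.png')
cv2.imwrite('pics/m7.png',cv2.resize(e['color'][200:350,180:350,::-1],None,fx=4,fy=4,interpolation=cv2.INTER_CUBIC))
E
```

```text
(no output)
```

View pics/m7.png

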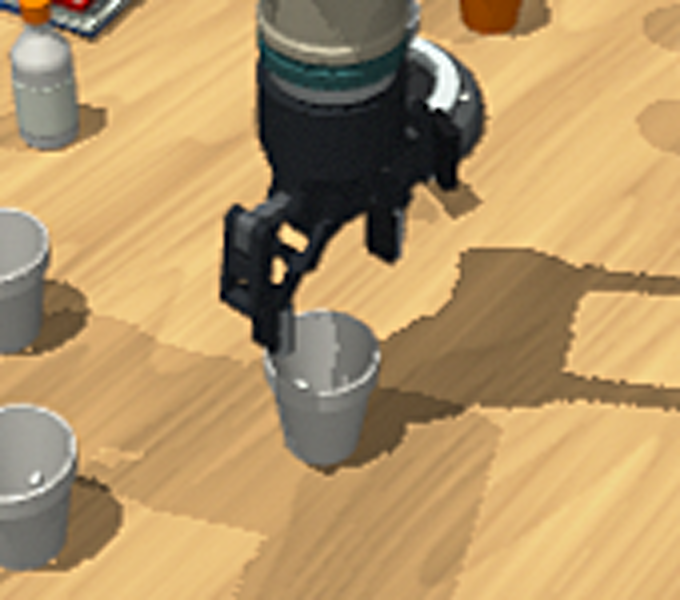

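>>> move_arm(series=[[[-0.0005,0.0075,0,0,0,0,0.0854],[0,0,0,0,0,0,0.0854],[0,0,0,0,0,0,0.0854],[0,0,-0.006,0,0,0,0.0854],[0,0,-0.006,0,0,0,0.0854],[0,0,-0.006,0,0,0,0.0854],[0,0,-0.006,0,0,0,0.0854],[0,0,-0.007,0,0,0,0.0854],[0,0,-0.007,0,0,0,0.0854],[0,0,0,0,0,0,0.0854],[0,0,0,0,0,0,0.0854]]])

```text
clock: 8.3
position: [0.4035, 0.2475, 0.0611]
ee_rot: [0.0, 1.0, -0.005, -0.001]
contact_force: [1.8, -0.5, 0.5]
width: 0.085
```

```bash
python3 - <<'E'
from h import *
e=snap('side','s5.png')
cv2.imwrite('pics/m8.png',cv2.resize(e['color'][200:350,180:350,::-1],None,fx=4,fy=4,interpolation=cv2.INTER_CUBIC))
E
```

```text
(no output)
```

View pics/m8.png

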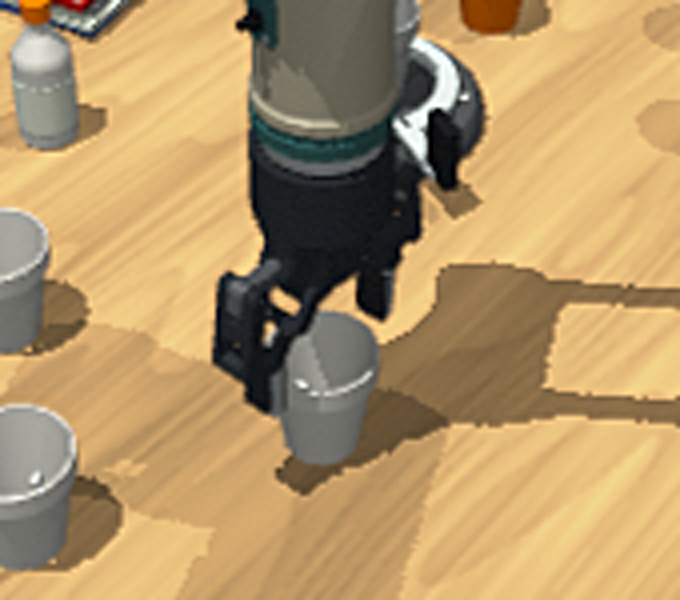

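>>> move_arm(series=[[[0,0,0,0,0,0,0.05],[0,0,0,0,0,0,0.05],[0,0,0,0,0,0,0.05],[0,0,0,0,0,0,0.05],[0,0,0,0,0,0,0.05],[0,0,0,0,0,0,0.05]]], newtons=25)

```text
clock: 8.85
position: [0.4043, 0.248, 0.0624]
ee_rot: [-0.0, 1.0, -0.005, 0.001]
contact_force: [-0.7, 0.8, 6.1]
width: 0.0626
```

```bash
python3 - <<'E'
from h import *
e=snap('side','s6.png')
for z in(.045,.05,.055,.06):print(z,(np.array(proj(e,[.4035,.2475+.045,z]))-[180,200])*4)
cv2.imwrite('pics/m9.png',cv2.resize(e['color'][200:350,180:350,::-1],None,fx=4,fy=4,interpolation=cv2.INTER_CUBIC))
E
```

```text
0.045 [266.81349238 430.55921692]
0.05 [266.68660465 424.32212717]
0.055 [266.55893312 418.04651022]
0.06 [266.4304705  411.73200799]
```

View pics/m9.png

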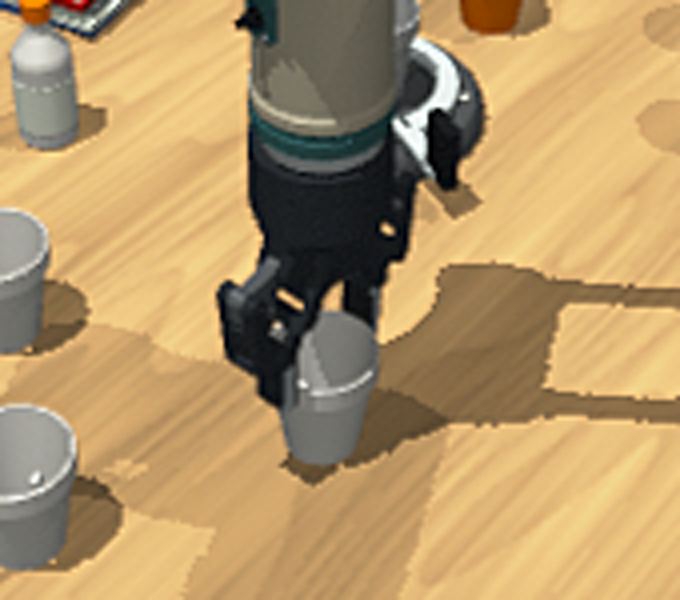

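>>> move_arm(series=[[[0,0,0.015,0,0,0,0.05],[0,0,0.03,0,0,0,0.05],[0,0,0.035,0,0,0,0.05],[0,0,0.035,0,0,0,0.05],[0.0132,-0.021,0.01,0,0,0,0.05],[0.0132,-0.021,0,0,0,0,0.05],[0.0132,-0.021,0,0,0,0,0.05],[0.0132,-0.021,0,0,0,0,0.05],[0.0132,-0.021,0,0,0,0,0.05],[0.0132,-0.021,0,0,0,0,0.05],[0.0132,-0.021,0,0,0,0,0.05],[0.0132,-0.021,0,0,0,0,0.05],[0.0132,-0.021,0,0,0,0,0.05],[0.0132,-0.021,0,0,0,0,0.05],[0.0132,-0.021,0,0,0,0,0.05],[0.0132,-0.021,0,0,0,0,0.05],[0,0,0,0,0,0,0.05],[0,0,0,0,0,0,0.05],[0,0,0,0,0,0,0.05]]])

```text
clock: 10.48
position: [0.5615, -0.0039, 0.1862]
ee_rot: [-0.0, 1.0, -0.005, -0.001]
contact_force: [-0.3, -0.0, -0.8]
width: 0.0627
```

```bash
python3 - <<'E'
from h import *
e=snap('side','s7.png');d=snap('top','t7.png')
cv2.imwrite('pics/m10.png',np.hstack([cv2.resize(e['color'][130:270,210:350,::-1],None,fx=2.8,fy=2.8,interpolation=cv2.INTER_CUBIC),cv2.resize(d['color'][130:270,210:350,::-1],None,fx=2.8,fy=2.8,interpolation=cv2.INTER_CUBIC)]))
E
```

```text
(no output)
```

View pics/m10.png

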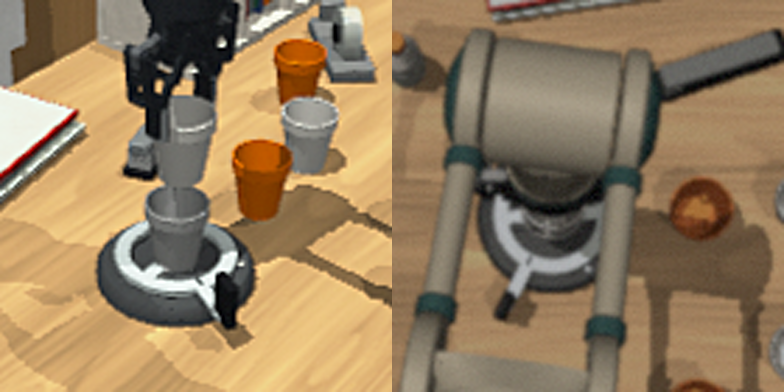

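```bash
python3 - <<'E'
from h import *
e=manip.get_image('side')
im=cv2.resize(e['color'][150:240,240:310,::-1],None,fx=6,fy=6,interpolation=cv2.INTER_CUBIC)
p=manip.get_state()['position']
for z in(.094,.124,.165,.196):
    q=proj(e,[.5618,-.0034,z]);cv2.circle(im,(int((q[0]-240+.5)*6),int((q[1]-150+.5)*6)),3,(0,0,255),-1)
cv2.imwrite('pics/m11.png',im)
E
```

```text
(no output)
```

View pics/m11.png

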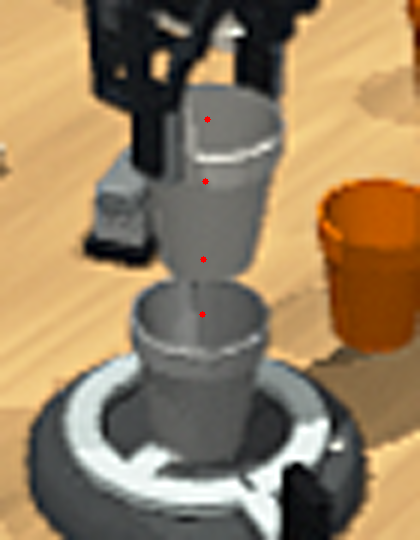

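>>> move_arm(series=[[[0.0003,0.0005,-0.01,0,0,0,0.05],[0,0,-0.01,0,0,0,0.05],[0,0,-0.01,0,0,0,0.05],[0,0,-0.008,0,0,0,0.05],[0,0,-0.008,0,0,0,0.05],[0,0,-0.006,0,0,0,0.05],[0,0,-0.006,0,0,0,0.05],[0,0,-0.004,0,0,0,0.05],[0,0,-0.003,0,0,0,0.05],[0,0,-0.002,0,0,0,0.05],[0,0,-0.002,0,0,0,0.05],[0,0,-0.001,0,0,0,0.05],[0,0,0,0,0,0,0.05],[0,0,0,0,0,0,0.05],[0,0,0,0,0,0,0.05]]])

```text
clock: 11.88
position: [0.5628, -0.0037, 0.1171]
ee_rot: [0.0, 1.0, -0.005, 0.0]
contact_force: [-0.9, -0.3, -0.4]
width: 0.0633
```

>>> move_arm(series=[[[0,0,-0.0015,0,0,0,0.05],[0,0,-0.0015,0,0,0,0.05],[0,0,-0.0015,0,0,0,0.05],[0,0,-0.0015,0,0,0,0.05],[0,0,0,0,0,0,0.05],[0,0,0,0,0,0,0.05]]])

```text
clock: 12.38
position: [0.5631, -0.0038, 0.1115]
ee_rot: [0.0, 1.0, -0.005, 0.001]
contact_force: [-0.9, 1.0, 5.2]
width: 0.0631
```

>>> move_arm(series=[[[0,0,-0.001,0,0,0,0.05],[0,0,-0.001,0,0,0,0.05],[0,0,-0.001,0,0,0,0.05],[0,0,-0.001,0,0,0,0.05],[0,0,0,0,0,0,0.05],[0,0,0,0,0,0,0.05]]])

```text
clock: 12.88
position: [0.5637, -0.0037, 0.1087]
ee_rot: [0.0, 1.0, -0.005, 0.002]
contact_force: [-0.7, 2.0, 10.1]
width: 0.0627
```

>>> move_arm(series=[[[0,0,-0.001,0,0,0,0.05],[0,0,-0.001,0,0,0,0.05],[0,0,-0.001,0,0,0,0.05],[0,0,0,0,0,0,0.05],[0,0,0,0,0,0,0.05]]])

```text
clock: 13.3
position: [0.5641, -0.0036, 0.1064]
ee_rot: [-0.0, 1.0, -0.005, 0.002]
contact_force: [-2.0, 1.0, 14.0]
width: 0.0628
```

```bash
python3 - <<'E'
from h import *
e=manip.get_image('side')
im=cv2.resize(e['color'][150:240,240:310,::-1],None,fx=6,fy=6,interpolation=cv2.INTER_CUBIC)
cv2.imwrite('pics/m12.png',im)
E
```

```text
(no output)
```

View pics/m12.png

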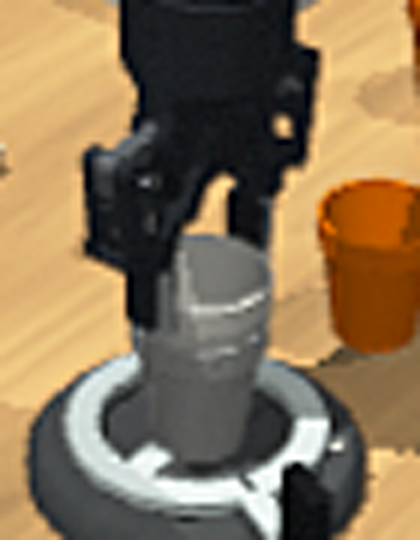

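>>> move_arm(series=[[[0,0,0,0,0,0,0.0854],[0,0,0,0,0,0,0.0854],[0,0,0,0,0,0,0.0854],[0,0,0,0,0,0,0.0854],[0,0,0.02,0,0,0,0.0854],[0,0,0.03,0,0,0,0.0854],[0,0,0.03,0,0,0,0.0854],[0,0.03,0.02,0,0,0,0.0854],[0,0.04,0,0,0,0,0.0854],[0,0.04,0,0,0,0,0.0854],[-0.02,0.03,0,0,0,0,0.0854],[-0.02,0.03,0,0,0,0,0.0854],[-0.02,0,0,0,0,0,0.0854],[-0.02,0,0,0,0,0,0.0854],[-0.02,0,0,0,0,0,0.0854],[0,0,0,0,0,0,0.0854]]])

```text
clock: 14.68
position: [0.4579, 0.1664, 0.2031]
ee_rot: [0.0, 1.0, -0.004, -0.003]
contact_force: [-1.4, -0.5, -0.5]
width: 0.0853
```

```bash
python3 - <<'E'
from h import *
e=snap('side','s8.png');d=snap('top','t8.png')
cv2.imwrite('pics/m13.png',np.hstack([cv2.resize(e['color'][160:250,240:310,::-1],None,fx=5,fy=5,interpolation=cv2.INTER_CUBIC),cv2.resize(d['color'][165:255,230:310,::-1],None,fx=5,fy=5,interpolation=cv2.INTER_CUBIC)]))
E
```

```text
(no output)
```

View pics/m13.png

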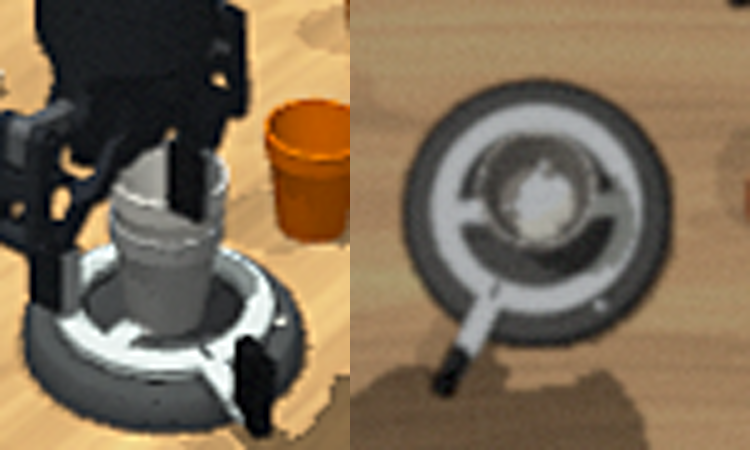

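View pics/t8.png

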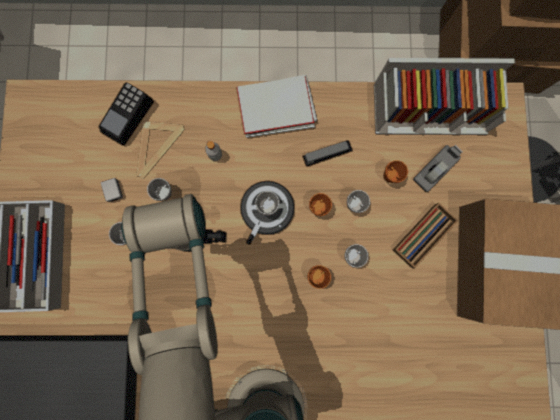

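```bash
cat > m.py <<'E'
import sys
from h import *
d=manip.get_image('top')
for a in sys.argv[1:]:
    u,v=map(float,a.split(',')); r=rimtop(d,u,v); print(np.round(r[:3],2),r[3].round(4))
    # mask-based check
    sat=cv2.cvtColor(d['color'],cv2.COLOR_RGB2HSV)[:,:,1]
print(manip.get_state()['position'])
E
python3 m.py 160,190 358,202 356,256; python3 m.py 160,190 358,202 356,256
```

```text
[159.75 188.88   0.95] [0.6065 0.297  0.072 ]
[358.12 200.62   1.05] [ 0.5743 -0.2596  0.072 ]
[356.25 255.12   1.03] [ 0.4222 -0.2503  0.072 ]
[0.46343885 0.16628432 0.20390307]
[159.88 189.75   0.96] [0.604  0.2966 0.072 ]
[358.12 200.38   1.06] [ 0.575  -0.2596  0.072 ]
[356.88 255.25   1.05] [ 0.4219 -0.252   0.072 ]
[0.46382447 0.16621563 0.20386614]
```

>>> move_arm(series=[[[0.0235,0.0218,0,0,0,0,0.0854],[0.0235,0.0218,0,0,0,0,0.0854],[0.0235,0.0218,0,0,0,0,0.0854],[0.0235,0.0218,0,0,0,0,0.0854],[0.0235,0.0218,0,0,0,0,0.0854],[0.0235,0.0218,0,0,0,0,0.0854],[0,0,-0.03,0,0,0,0.0854],[0,0,-0.03,0,0,0,0.0854],[0,0,-0.03,0,0,0,0.0854],[0,0,0,0,0,0,0.0854],[0,0,0,0,0,0,0.0854],[0,0,0,0,0,0,0.0854]]])

```text
clock: 15.88
position: [0.6053, 0.2972, 0.115]
ee_rot: [-0.0, 1.0, -0.005, 0.001]
contact_force: [0.8, -0.1, 1.0]
width: 0.0853
```

>>> move_arm(series=[[[0,0,-0.01,0,0,0,0.0854],[0,0,-0.01,0,0,0,0.0854],[0,0,-0.01,0,0,0,0.0854],[0,0,-0.008,0,0,0,0.0854],[0,0,-0.008,0,0,0,0.0854],[0,0,-0.008,0,0,0,0.0854],[0,0,0,0,0,0,0.0854],[0,0,0,0,0,0,0.0854],[0,0,0,0,0,0,0.05],[0,0,0,0,0,0,0.05],[0,0,0,0,0,0,0.05],[0,0,0,0,0,0,0.05],[0,0,0,0,0,0,0.05],[0,0,0,0,0,0,0.05]]], newtons=25)

```text
clock: 17.05
position: [0.6042, 0.2975, 0.0608]
ee_rot: [-0.0, 1.0, -0.005, 0.001]
contact_force: [-0.3, 0.3, 3.7]
width: 0.0634
```

```bash
python3 - <<'E'
from h import *
e=snap('side','s9.png')
cv2.imwrite('pics/m14.png',cv2.resize(e['color'][190:320,120:260,::-1],None,fx=4,fy=4,interpolation=cv2.INTER_CUBIC))
E
```

```text
(no output)
```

View pics/m14.png

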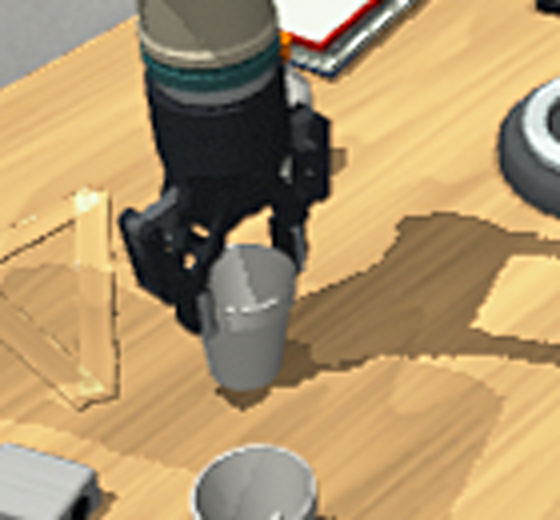

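>>> move_arm(series=[[[0,0,0.02,0,0,0,0.05],[0,0,0.03,0,0,0,0.05],[0,0,0.035,0,0,0,0.05],[0,0,0.035,0,0,0,0.05],[0,0,0.03,0,0,0,0.05],[-0.0035,-0.025,0,0,0,0,0.05],[-0.0035,-0.025,0,0,0,0,0.05],[-0.0035,-0.025,0,0,0,0,0.05],[-0.0035,-0.025,0,0,0,0,0.05],[-0.0035,-0.025,0,0,0,0,0.05],[-0.0035,-0.025,0,0,0,0,0.05],[-0.0035,-0.025,0,0,0,0,0.05],[-0.0035,-0.025,0,0,0,0,0.05],[-0.0035,-0.025,0,0,0,0,0.05],[-0.0035,-0.025,0,0,0,0,0.05],[-0.0035,-0.025,0,0,0,0,0.05],[-0.0035,-0.025,0,0,0,0,0.05],[0,0,0,0,0,0,0.05],[0,0,0,0,0,0,0.05],[0,0,0,0,0,0,0.05]]])

```text
clock: 18.77
position: [0.5612, -0.0027, 0.2093]
ee_rot: [-0.0, 1.0, -0.005, -0.001]
contact_force: [-0.1, -0.7, -1.4]
width: 0.0631
```

```bash
cat > v.py <<'E'
import sys
from h import *
e=manip.get_image('side');z=float(sys.argv[2])
im=cv2.resize(e['color'][110:240,240:310,::-1],None,fx=4.6,fy=4.6,interpolation=cv2.INTER_CUBIC)
for zz in(z,z+.072):
    q=proj(e,[.5618,-.0034,zz]);cv2.circle(im,(int((q[0]-240+.5)*4.6),int((q[1]-110+.5)*4.6)),2,(0,0,255),-1)
cv2.imwrite('pics/'+sys.argv[1],im);print(manip.get_state()['position'])
E
python3 v.py m15.png .15
```

```text
[ 0.56135783 -0.00233702  0.20943273]
```

View pics/m15.png

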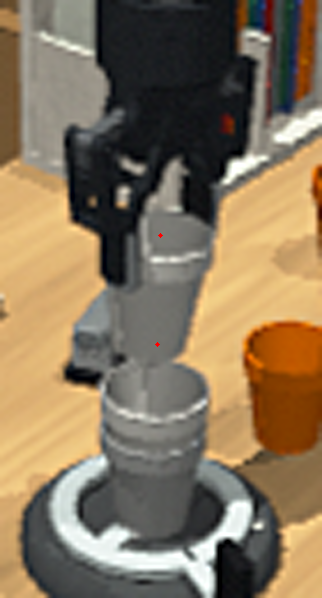

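>>> move_arm(series=[[[0.0005,-0.001,-0.01,0,0,0,0.05],[0,0,-0.01,0,0,0,0.05],[0,0,-0.01,0,0,0,0.05],[0,0,-0.008,0,0,0,0.05],[0,0,-0.008,0,0,0,0.05],[0,0,-0.006,0,0,0,0.05],[0,0,-0.006,0,0,0,0.05],[0,0,-0.004,0,0,0,0.05],[0,0,-0.003,0,0,0,0.05],[0,0,-0.002,0,0,0,0.05],[0,0,-0.002,0,0,0,0.05],[0,0,0,0,0,0,0.05],[0,0,0,0,0,0,0.05],[0,0,0,0,0,0,0.05]]])

```text
clock: 19.98
position: [0.5622, -0.004, 0.1411]
ee_rot: [0.0, 1.0, -0.005, 0.0]
contact_force: [-0.6, -0.6, -0.1]
width: 0.0632
```

>>> move_arm(series=[[[0,0,-0.0015,0,0,0,0.05],[0,0,-0.0015,0,0,0,0.05],[0,0,-0.0015,0,0,0,0.05],[0,0,-0.0015,0,0,0,0.05],[0,0,0,0,0,0,0.05],[0,0,0,0,0,0,0.05]]])

```text
clock: 20.48
position: [0.5629, -0.0048, 0.1363]
ee_rot: [0.001, 1.0, -0.005, 0.001]
contact_force: [-1.4, -1.4, 6.6]
width: 0.0628
```

>>> move_arm(series=[[[0,0,-0.001,0,0,0,0.05],[0,0,-0.001,0,0,0,0.05],[0,0,-0.001,0,0,0,0.05],[0,0,-0.001,0,0,0,0.05],[0,0,0,0,0,0,0.05],[0,0,0,0,0,0,0.05]]])

```text
clock: 20.98
position: [0.5633, -0.0049, 0.1331]
ee_rot: [0.001, 1.0, -0.005, 0.002]
contact_force: [-2.1, -2.1, 10.5]
width: 0.0631
```

>>> move_arm(series=[[[0,0,-0.001,0,0,0,0.05],[0,0,-0.001,0,0,0,0.05],[0,0,-0.0005,0,0,0,0.05],[0,0,0,0,0,0,0.05],[0,0,0,0,0,0,0.05]]])

```text
clock: 21.4
position: [0.5635, -0.0049, 0.131]
ee_rot: [0.001, 1.0, -0.005, 0.002]
contact_force: [-1.6, -2.9, 11.2]
width: 0.063
```

```bash
python3 v.py m16.png .1
```

```text
[ 0.56352567 -0.0049511   0.13101847]
```

View pics/m16.png

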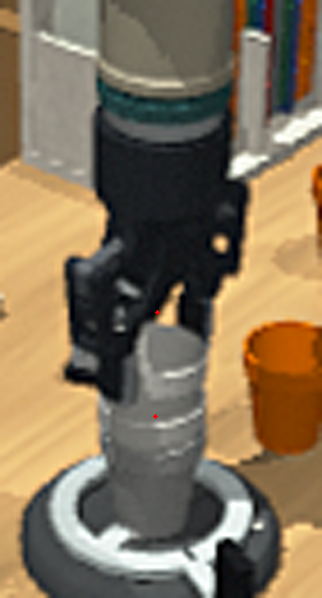

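>>> move_arm(series=[[[0,0,-0.001,0,0,0,0.05],[0,0,-0.0005,0,0,0,0.05],[0,0,0,0,0,0,0.05],[0,0,0,0,0,0,0.05]]])

```text
clock: 21.78
position: [0.5636, -0.005, 0.1297]
ee_rot: [0.001, 1.0, -0.005, 0.002]
contact_force: [-2.0, -3.7, 13.5]
width: 0.0628
```

>>> move_arm(series=[[[0,0,0,0,0,0,0.0854],[0,0,0,0,0,0,0.0854],[0,0,0,0,0,0,0.0854],[0,0,0,0,0,0,0.0854],[0,0,0.02,0,0,0,0.0854],[0,0,0.03,0,0,0,0.0854],[0,0,0.03,0,0,0,0.0854],[0,0.03,0.02,0,0,0,0.0854],[0,0.04,0,0,0,0,0.0854],[0,0.04,0,0,0,0,0.0854],[0,0.04,0,0,0,0,0.0854],[0,0.04,0,0,0,0,0.0854],[0,0.04,0,0,0,0,0.0854],[0,0.04,0,0,0,0,0.0854],[0,0,0,0,0,0,0.0854],[0,0,0,0,0,0,0.0854]]])

```text
clock: 23.12
position: [0.5615, 0.2684, 0.2259]
ee_rot: [0.0, 1.0, -0.003, -0.001]
contact_force: [-0.7, -0.6, 0.5]
width: 0.0853
```

```bash
python3 v.py m17.png .1; python3 m.py 121,233 358,202 356,256; python3 - <<'E'
from h import *
d=snap('top','t9.png')
E
```

```text
[0.56161189 0.26667227 0.22600334]
[121.75 233.12   0.96] [0.4823 0.3971 0.072 ]
[358.12 200.5    1.06] [ 0.5746 -0.2596  0.072 ]
[356.5  255.     1.05] [ 0.4225 -0.251   0.072 ]
[0.56178681 0.26570303 0.22619498]
```

View pics/m17.png

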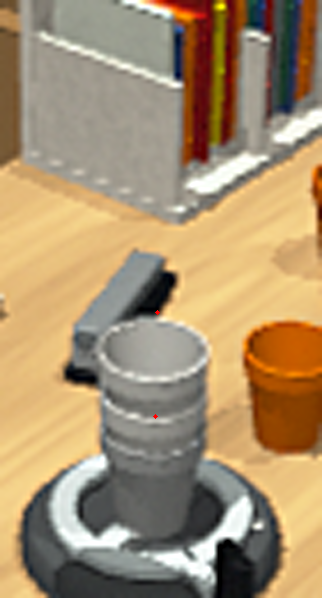

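View pics/t9.png

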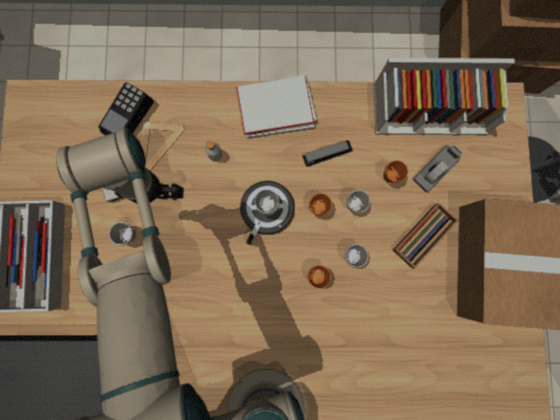

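>>> move_arm(series=[[[-0.0158,0.0265,0,0,0,0,0.0854],[-0.0158,0.0265,0,0,0,0,0.0854],[-0.0158,0.0265,0,0,0,0,0.0854],[-0.0158,0.0265,0,0,0,0,0.0854],[-0.0158,0.0265,0,0,0,0,0.0854],[0,0,-0.03,0,0,0,0.0854],[0,0,-0.03,0,0,0,0.0854],[0,0,-0.03,0,0,0,0.0854],[0,0,-0.02,0,0,0,0.0854],[0,0,0,0,0,0,0.0854],[0,0,0,0,0,0,0.0854],[0,0,0,0,0,0,0.0854]]])

```text
clock: 24.27
position: [0.4846, 0.3982, 0.1184]
ee_rot: [-0.001, 1.0, -0.006, 0.001]
contact_force: [0.2, 0.3, 1.2]
width: 0.0855
```

```bash
python3 - <<'E'
from h import *
print(manip.get_state()['position'],manip.get_state()['qpos'])
e=snap('side','s10.png')
E
```

```text
[0.48456086 0.39822974 0.11836046] [ 5.77133265e-01  4.39260732e-01  1.57393215e+00 -1.86020192e-04
  1.12595253e+00  2.15973430e+00]
```

View pics/s10.png

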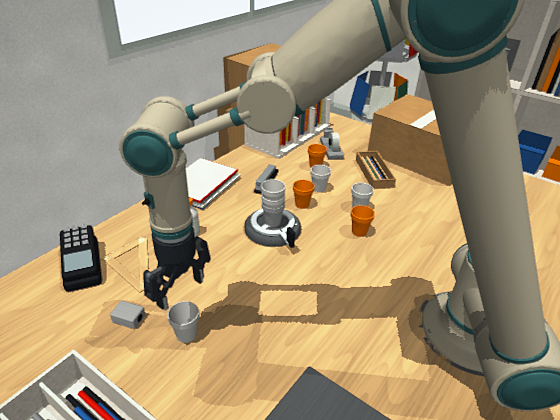

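>>> move_arm(series=[[[-0.002,0,-0.01,0,0,0,0.0854],[0,0,-0.012,0,0,0,0.0854],[0,0,-0.012,0,0,0,0.0854],[0,0,-0.008,0,0,0,0.0854],[0,0,-0.008,0,0,0,0.0854],[0,0,-0.007,0,0,0,0.0854],[0,0,0,0,0,0,0.0854],[0,0,0,0,0,0,0.0854],[0,0,0,0,0,0,0.05],[0,0,0,0,0,0,0.05],[0,0,0,0,0,0,0.05],[0,0,0,0,0,0,0.05],[0,0,0,0,0,0,0.05],[0,0,0,0,0,0,0.05]]], newtons=25)

```text
clock: 25.48
position: [0.4817, 0.3991, 0.0608]
ee_rot: [-0.001, 1.0, -0.005, 0.001]
contact_force: [-0.6, 1.4, 6.3]
width: 0.0633
```

>>> move_arm(series=[[[0,0,0.02,0,0,0,0.05],[0,0,0.03,0,0,0,0.05],[0,0,0.035,0,0,0,0.05],[0,0,0.035,0,0,0,0.05],[0,0,0.035,0,0,0,0.05],[0,0,0.025,0,0,0,0.05],[0.005,-0.025,0,0,0,0,0.05],[0.005,-0.025,0,0,0,0,0.05],[0.005,-0.025,0,0,0,0,0.05],[0.005,-0.025,0,0,0,0,0.05],[0.005,-0.025,0,0,0,0,0.05],[0.005,-0.025,0,0,0,0,0.05],[0.005,-0.025,0,0,0,0,0.05],[0.005,-0.025,0,0,0,0,0.05]]])

```text
clock: 26.65
position: [0.5205, 0.1971, 0.2391]
ee_rot: [0.0, 1.0, -0.005, -0.001]
contact_force: [0.1, -0.1, -0.8]
width: 0.0628
```

>>> move_arm(series=[[[0.005,-0.025,0,0,0,0,0.05],[0.005,-0.025,0,0,0,0,0.05],[0.005,-0.025,0,0,0,0,0.05],[0.005,-0.025,0,0,0,0,0.05],[0.005,-0.025,0,0,0,0,0.05],[0.005,-0.025,0,0,0,0,0.05],[0.005,-0.025,0,0,0,0,0.05],[0.005,-0.025,0,0,0,0,0.05],[0,-0.003,0,0,0,0,0.05],[0,0,0,0,0,0,0.05],[0,0,0,0,0,0,0.05],[0,0,0,0,0,0,0.05]]])

```text
clock: 27.65
position: [0.5606, -0.0034, 0.2395]
ee_rot: [-0.0, 1.0, -0.005, -0.001]
contact_force: [0.3, 0.1, -1.0]
width: 0.0632
```

```bash
python3 v.py m18.png .18
```

```text
[ 0.56066051 -0.0033038   0.23966334]
```

View pics/m18.png

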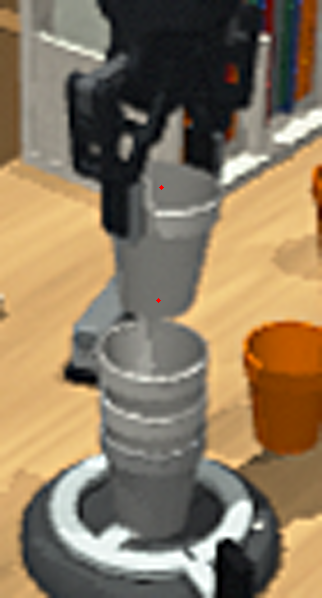

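>>> move_arm(series=[[[0.001,0,-0.012,0,0,0,0.05],[0,0,-0.012,0,0,0,0.05],[0,0,-0.012,0,0,0,0.05],[0,0,-0.009,0,0,0,0.05],[0,0,-0.008,0,0,0,0.05],[0,0,-0.006,0,0,0,0.05],[0,0,-0.005,0,0,0,0.05],[0,0,-0.004,0,0,0,0.05],[0,0,-0.003,0,0,0,0.05],[0,0,-0.002,0,0,0,0.05],[0,0,-0.001,0,0,0,0.05],[0,0,0,0,0,0,0.05],[0,0,0,0,0,0,0.05],[0,0,0,0,0,0,0.05]]])

```text
clock: 28.87
position: [0.5623, -0.0045, 0.1662]
ee_rot: [0.0, 1.0, -0.005, 0.0]
contact_force: [-0.5, -0.3, 1.0]
width: 0.0631
```

>>> move_arm(series=[[[0,0,-0.0015,0,0,0,0.05],[0,0,-0.0015,0,0,0,0.05],[0,0,-0.0015,0,0,0,0.05],[0,0,-0.0015,0,0,0,0.05],[0,0,0,0,0,0,0.05],[0,0,0,0,0,0,0.05]]])

```text
clock: 29.37
position: [0.5628, -0.0048, 0.1608]
ee_rot: [0.0, 1.0, -0.005, 0.001]
contact_force: [-0.7, -0.0, 5.9]
width: 0.0626
```

>>> move_arm(series=[[[0,0,-0.001,0,0,0,0.05],[0,0,-0.001,0,0,0,0.05],[0,0,-0.001,0,0,0,0.05],[0,0,-0.001,0,0,0,0.05],[0,0,-0.001,0,0,0,0.05],[0,0,0,0,0,0,0.05],[0,0,0,0,0,0,0.05]]])

```text
clock: 29.95
position: [0.5631, -0.0049, 0.1563]
ee_rot: [0.001, 1.0, -0.005, 0.002]
contact_force: [-0.2, -0.5, 8.0]
width: 0.0628
```

>>> move_arm(series=[[[0,0,-0.001,0,0,0,0.05],[0,0,-0.001,0,0,0,0.05],[0,0,-0.001,0,0,0,0.05],[0,0,0,0,0,0,0.05],[0,0,0,0,0,0,0.05]]])

```text
clock: 30.37
position: [0.5633, -0.005, 0.1536]
ee_rot: [0.001, 1.0, -0.005, 0.002]
contact_force: [0.3, 0.3, 7.5]
width: 0.063
```

```bash
python3 v.py m19.png .1;python3 -c "
from h import *
print(manip.get_state()['contact_force'])"
```

```text
[ 0.56330925 -0.00493578  0.15358219]
[-1.06263757 -0.42835904  8.10443826]
```

View pics/m19.png

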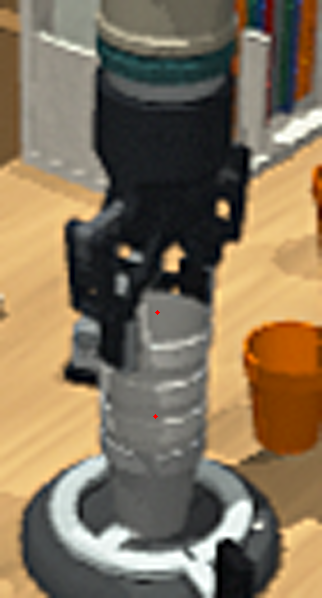

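>>> move_arm(series=[[[0,0,0,0,0,0,0.0854],[0,0,0,0,0,0,0.0854],[0,0,0,0,0,0,0.0854],[0,0,0,0,0,0,0.0854],[0,0,0.02,0,0,0,0.0854],[0,0,0.03,0,0,0,0.0854],[0,0,0.02,0,0,0,0.0854],[0,0,0,0,0,0,0.0854],[0,0,0,0,0,0,0.0854]]])

```text
clock: 31.17
position: [0.5626, -0.0045, 0.2226]
ee_rot: [0.0, 1.0, -0.005, 0.001]
contact_force: [-0.1, 0.0, 0.3]
width: 0.0852
```

```bash
python3 v.py m20.png .1
```

```text
[ 0.56169283 -0.00435235  0.22134481]
```

View pics/m20.png

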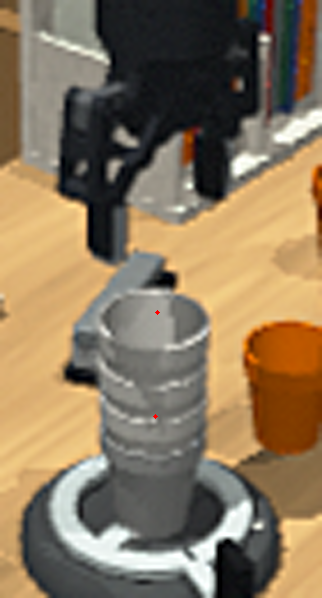

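```bash
cat > c.py <<'E'
import sys
from h import *
e=manip.get_image('side')
im=cv2.resize(e['color'][165:215,255:293,::-1],None,fx=12,fy=12,interpolation=cv2.INTER_CUBIC)
cv2.imwrite('pics/'+sys.argv[1],im)
# expected front-lowest point of rims at 25 spacing
R=np.array(e['R']);c=-R.T@np.array(e['t'])
dv=c[:2]-[.5618,-.0034];dv/=np.hypot(*dv)
for z in (.094,.119,.144,.169,.194,.219):
    q=proj(e,[.5618+dv[0]*.032,-.0034+dv[1]*.032,z]);q2=proj(e,[.5618-dv[0]*.032,-.0034-dv[1]*.032,z]);print(z,np.round(q,2),np.round(q2,2),'crop',(q[0]-255+.5)*12,(q[1]-165+.5)*12)
E
python3 c.py m21.png
```

```text
0.094 [273.01 208.81] [273.37 195.19] crop 222.12979612513004 531.7163443228554
0.119 [273.21 201.1 ] [273.57 187.64] crop 224.57570095952428 439.22167198796035
0.144 [273.42 193.2 ] [273.78 179.91] crop 227.08470743235853 344.34073944817715
0.169 [273.64 185.08] [273.98 171.98] crop 229.6592893834761 246.97999563701387
0.194 [273.86 176.75] [274.2  163.85] crop 232.3020516776819 147.04093463011884
0.219 [274.08 168.2 ] [274.42 155.52] crop 235.01573899568484 44.41976320579636
```

View pics/m21.png

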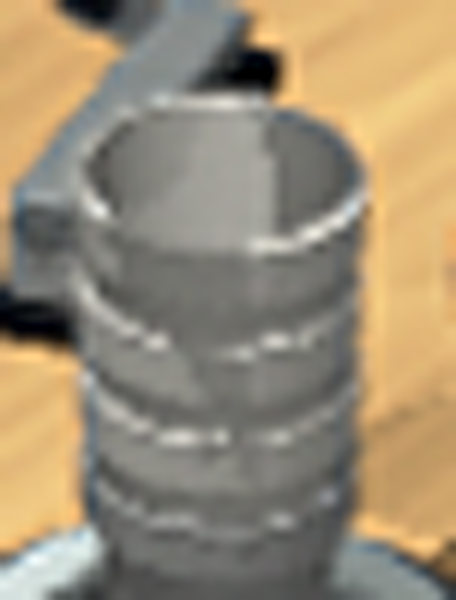

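>>> move_arm(series=[[[-0.014,-0.0247,0,0,0,0,0.0854],[-0.014,-0.0247,0,0,0,0,0.0854],[-0.014,-0.0247,0,0,0,0,0.0854],[-0.014,-0.0247,0,0,0,0,0.0854],[-0.014,-0.0247,0,0,0,0,0.0854],[-0.014,-0.0247,0,0,0,0,0.0854],[-0.014,-0.0247,0,0,0,0,0.0854],[-0.014,-0.0247,0,0,0,0,0.0854],[-0.014,-0.0247,-0.02,0,0,0,0.0854],[-0.014,-0.0247,-0.03,0,0,0,0.0854],[0,0,-0.03,0,0,0,0.0854],[0,0,-0.025,0,0,0,0.0854],[0,0,0,0,0,0,0.0854],[0,0,0,0,0,0,0.0854],[0,0,0,0,0,0,0.0854]]])

```text
clock: 32.52
position: [0.4226, -0.2515, 0.1173]
ee_rot: [0.0, 1.0, -0.005, 0.0]
contact_force: [-1.0, 0.4, 0.9]
width: 0.0856
```

```bash
python3 - <<'E'
from h import *
print(manip.get_state()['position'])
e=snap('side','s11.png');d=snap('top','t11.png')
for X in([.422,-.251,.072],[.5746,-.2596,.072]): print(proj(e,X))
cv2.imwrite('pics/m22.png',np.hstack([cv2.resize(e['color'][120:260,280:420,::-1],None,fx=2.8,fy=2.8,interpolation=cv2.INTER_CUBIC),cv2.resize(d['color'][160:300,280:420,::-1],None,fx=2.8,fy=2.8,interpolation=cv2.INTER_CUBIC)]))
E
```

```text
[ 0.42257082 -0.25153238  0.117256  ]
(np.float64(361.95251920127924), np.float64(188.04626279207335))
(np.float64(320.0638548473874), np.float64(169.6494336050778))
```

View pics/m22.png

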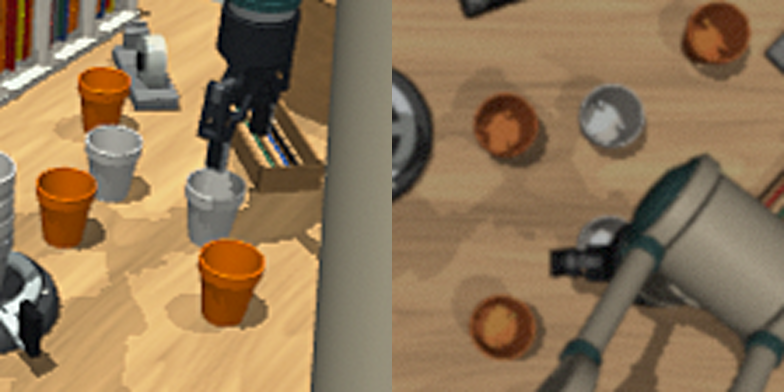

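```bash
python3 - <<'E'
from h import *
e=manip.get_image('side');d=manip.get_image('top')
im=cv2.resize(e['color'][170:215,335:380,::-1],None,fx=12,fy=12,interpolation=cv2.INTER_CUBIC)
im2=cv2.resize(d['color'][225:275,330:380,::-1],None,fx=10.8,fy=10.8,interpolation=cv2.INTER_CUBIC)
cv2.imwrite('pics/m23.png',cv2.resize(np.hstack([im,im2]),None,fx=.74,fy=.74))
print(ray(e,356.8,187.6,.072)); print(ray(e,320,169.6,.072)); 
E
```

```text
[ 0.43497509 -0.24331549  0.072     ]
[ 0.57491737 -0.25972286  0.072     ]
```

View pics/m23.png

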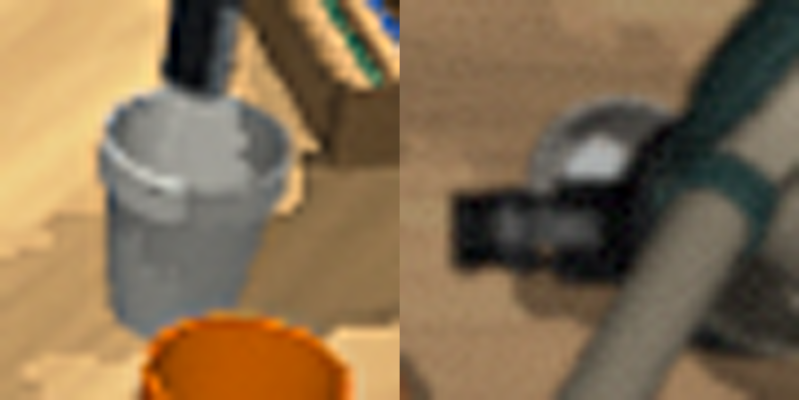

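>>> move_arm(series=[[[-0.01,0,0.04,0,0,0,0.0854],[-0.03,-0.02,0.02,0,0,0,0.0854],[-0.035,-0.02,0,0,0,0,0.0854],[-0.035,-0.02,0,0,0,0,0.0854],[0,0,0,0,0,0,0.0854],[0,0,0,0,0,0,0.0854]]])

```text
clock: 33.22
position: [0.3111, -0.3125, 0.178]
ee_rot: [0.001, 1.0, -0.007, 0.001]
contact_force: [-0.0, -0.4, -0.3]
width: 0.0851
```

```bash
python3 m.py 358,252 358,202;python3 m.py 358,252 358,202; python3 - <<'E'
from h import *
d=snap('top','t12.png')
cv2.imwrite('pics/m24.png',cv2.resize(d['color'][170:290,300:420,::-1],None,fx=4,fy=4,interpolation=cv2.INTER_CUBIC))
E
```

```text
[357.38 247.88   1.03] [ 0.4421 -0.2539  0.072 ]
[357.88 200.25   1.06] [ 0.5753 -0.2589  0.072 ]
[ 0.31211226 -0.3118891   0.17776416]
[357.62 247.38   1.06] [ 0.4435 -0.2547  0.072 ]
[356.62 201.38   0.93] [ 0.5721 -0.2553  0.072 ]
[ 0.31272994 -0.31142466  0.17749977]
```

View pics/m24.png

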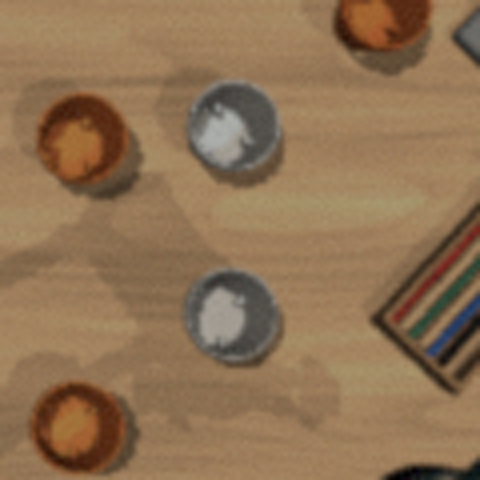

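```bash
python3 - <<'E'
from h import *
d=manip.get_image('top');e=manip.get_image('side')
for u,v in((357.9,248.6),(358.1,201.2)):
    X=ray(d,u,v,.072);print(X,proj(e,X))
print(ray(e,356.6,185.8,.072),manip.get_state()['position'])
E
```

```text
[ 0.44012938 -0.25532331  0.072     ] (np.float64(357.25909400412485), np.float64(185.27782423789134))
[ 0.57263453 -0.25944833  0.072     ] (np.float64(320.5659461347705), np.float64(169.8782865184888))
[ 0.44024405 -0.25154127  0.072     ] [ 0.31318002 -0.3107887   0.17690637]
```

>>> move_arm(series=[[[0.025,0.011,0,0,0,0,0.0854],[0.025,0.011,0,0,0,0,0.0854],[0.025,0.011,0,0,0,0,0.0854],[0.025,0.011,0,0,0,0,0.0854],[0.027,0.0125,0,0,0,0,0.0854],[0,0,-0.03,0,0,0,0.0854],[0,0,-0.03,0,0,0,0.0854],[0,0,0,0,0,0,0.0854],[0,0,0,0,0,0,0.0854],[0,0,0,0,0,0,0.0854],[0,0,0,0,0,0,0.0854]]])

```text
clock: 34.38
position: [0.4403, -0.2556, 0.1185]
ee_rot: [0.001, 1.0, -0.005, 0.001]
contact_force: [0.5, -0.7, 0.7]
width: 0.0852
```

>>> move_arm(series=[[[0,0.001,-0.01,0,0,0,0.0854],[0,0,-0.012,0,0,0,0.0854],[0,0,-0.012,0,0,0,0.0854],[0,0,-0.008,0,0,0,0.0854],[0,0,-0.008,0,0,0,0.0854],[0,0,-0.0075,0,0,0,0.0854],[0,0,0,0,0,0,0.0854],[0,0,0,0,0,0,0.0854],[0,0,0,0,0,0,0.05],[0,0,0,0,0,0,0.05],[0,0,0,0,0,0,0.05],[0,0,0,0,0,0,0.05],[0,0,0,0,0,0,0.05],[0,0,0,0,0,0,0.05]]], newtons=40)

```text
clock: 35.55
position: [0.4398, -0.2544, 0.0602]
ee_rot: [0.001, 1.0, -0.005, 0.001]
contact_force: [-0.2, 0.4, 6.7]
width: 0.0621
```

```bash
python3 - <<'E'
from h import *
e=snap('side','s13.png')
cv2.imwrite('pics/m25.png',cv2.resize(e['color'][120:240,300:420,::-1],None,fx=4,fy=4,interpolation=cv2.INTER_CUBIC))
E
```

```text
(no output)
```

View pics/m25.png

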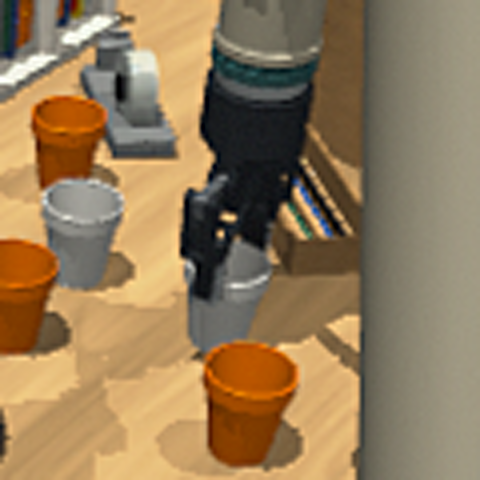

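>>> move_arm(series=[[[0,0,0.02,0,0,0,0.05],[0,0,0.03,0,0,0,0.05],[0,0,0.035,0,0,0,0.05],[0,0,0.035,0,0,0,0.05],[0,0,0.035,0,0,0,0.05],[0,0,0.03,0,0,0,0.05],[0,0,0.02,0,0,0,0.05],[0.01,0.02,0,0,0,0,0.05],[0.01,0.02,0,0,0,0,0.05],[0.01,0.02,0,0,0,0,0.05],[0.01,0.02,0,0,0,0,0.05]]])

```text
clock: 36.52
position: [0.479, -0.173, 0.2641]
ee_rot: [-0.0, 1.0, -0.005, -0.0]
contact_force: [0.2, 0.5, -1.0]
width: 0.0624
```

>>> move_arm(series=[[[0.01,0.0205,0,0,0,0,0.05],[0.01,0.0205,0,0,0,0,0.05],[0.01,0.0205,0,0,0,0,0.05],[0.01,0.0205,0,0,0,0,0.05],[0.01,0.0205,0,0,0,0,0.05],[0.01,0.0205,0,0,0,0,0.05],[0.01,0.0205,0,0,0,0,0.05],[0.011,0.0275,0,0,0,0,0.05],[0,0,0,0,0,0,0.05],[0,0,0,0,0,0,0.05],[0,0,0,0,0,0,0.05],[0,0,0,0,0,0,0.05]]])

```text
clock: 37.52
position: [0.5595, -0.0038, 0.2641]
ee_rot: [0.0, 1.0, -0.005, -0.0]
contact_force: [-0.0, -1.3, 0.2]
width: 0.0624
```

```bash
sed -i 's/110:240,240:310/90:220,240:310/; s/-110+/-90+/' v.py; python3 v.py m26.png .203
```

```text
[ 0.55961273 -0.00387513  0.26422096]
```

View pics/m26.png

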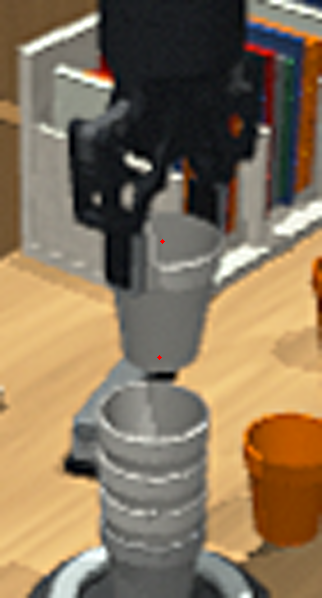

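>>> move_arm(series=[[[0.0025,0.0005,-0.012,0,0,0,0.05],[0,0,-0.012,0,0,0,0.05],[0,0,-0.012,0,0,0,0.05],[0,0,-0.009,0,0,0,0.05],[0,0,-0.008,0,0,0,0.05],[0,0,-0.006,0,0,0,0.05],[0,0,-0.005,0,0,0,0.05],[0,0,-0.004,0,0,0,0.05],[0,0,-0.003,0,0,0,0.05],[0,0,0,0,0,0,0.05],[0,0,0,0,0,0,0.05],[0,0,0,0,0,0,0.05]]])

```text
clock: 38.57
position: [0.5628, -0.0024, 0.1937]
ee_rot: [0.0, 1.0, -0.005, 0.0]
contact_force: [-0.7, 0.8, -0.7]
width: 0.0621
```

>>> move_arm(series=[[[0,0,-0.0015,0,0,0,0.05],[0,0,-0.0015,0,0,0,0.05],[0,0,-0.0015,0,0,0,0.05],[0,0,-0.001,0,0,0,0.05],[0,0,0,0,0,0,0.05],[0,0,0,0,0,0,0.05]]])

```text
clock: 39.07
position: [0.5625, -0.0024, 0.1877]
ee_rot: [-0.0, 1.0, -0.005, -0.0]
contact_force: [-0.4, -0.8, -1.0]
width: 0.0619
```

>>> move_arm(series=[[[0,0,-0.001,0,0,0,0.05],[0,0,-0.001,0,0,0,0.05],[0,0,-0.001,0,0,0,0.05],[0,0,-0.001,0,0,0,0.05],[0,0,0,0,0,0,0.05],[0,0,0,0,0,0,0.05]]])

```text
clock: 39.57
position: [0.5632, -0.0024, 0.1851]
ee_rot: [0.0, 1.0, -0.005, 0.001]
contact_force: [-0.2, 0.1, 5.6]
width: 0.0624
```

>>> move_arm(series=[[[0,0,-0.001,0,0,0,0.05],[0,0,-0.001,0,0,0,0.05],[0,0,-0.001,0,0,0,0.05],[0,0,-0.001,0,0,0,0.05],[0,0,-0.001,0,0,0,0.05],[0,0,0,0,0,0,0.05],[0,0,0,0,0,0,0.05]]])

```text
clock: 40.15
position: [0.5636, -0.0025, 0.1807]
ee_rot: [0.0, 1.0, -0.005, 0.002]
contact_force: [-1.0, 0.3, 7.6]
width: 0.0623
```

>>> move_arm(series=[[[0,0,-0.001,0,0,0,0.05],[0,0,-0.001,0,0,0,0.05],[0,0,-0.001,0,0,0,0.05],[0,0,0,0,0,0,0.05],[0,0,0,0,0,0,0.05]]])

```text
clock: 40.57
position: [0.5637, -0.0025, 0.1779]
ee_rot: [0.0, 1.0, -0.005, 0.002]
contact_force: [-1.2, 0.8, 9.3]
width: 0.0626
```

```bash
python3 c.py m27.png >/dev/null; python3 v.py m28.png .12
```

```text
[ 0.56368685 -0.00251806  0.1779458 ]
```

View pics/m27.png

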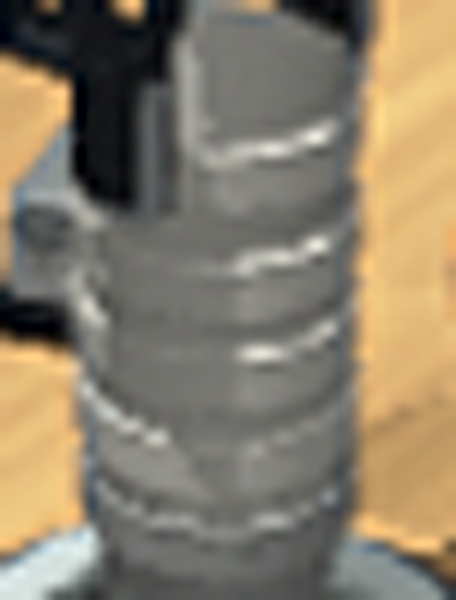

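>>> move_arm(series=[[[0,0,-0.001,0,0,0,0.05],[0,0,-0.001,0,0,0,0.05],[0,0,-0.001,0,0,0,0.05],[0,0,-0.001,0,0,0,0.05],[0,0,0,0,0,0,0.05],[0,0,0,0,0,0,0.05]]])

```text
clock: 41.17
position: [0.5639, -0.0025, 0.1742]
ee_rot: [0.0, 1.0, -0.005, 0.002]
contact_force: [-1.0, 1.1, 11.1]
width: 0.0626
```

```bash
python3 c.py m29.png >/dev/null; python3 v.py m30.png .12
```

```text
[ 0.56383576 -0.00254164  0.17423228]
```

View pics/m29.png

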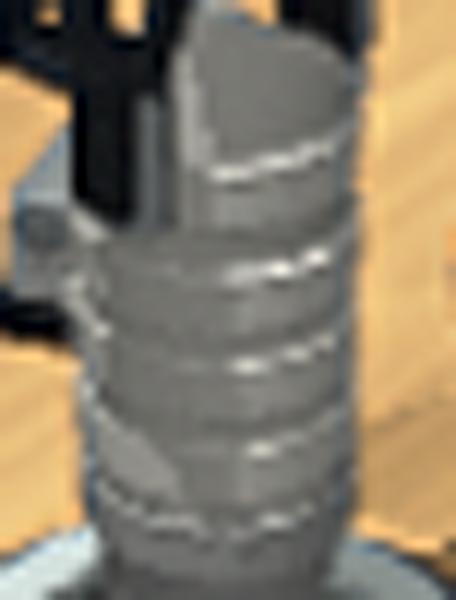

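>>> move_arm(series=[[[0,0,0,0,0,0,0.0854],[0,0,0,0,0,0,0.0854],[0,0,0,0,0,0,0.0854],[0,0,0,0,0,0,0.0854],[0,0,0.02,0,0,0,0.0854],[0,0,0.03,0,0,0,0.0854],[0,0,0.03,0,0,0,0.0854],[0,-0.03,0.01,0,0,0,0.0854],[-0.02,-0.035,0,0,0,0,0.0854],[-0.02,-0.035,0,0,0,0,0.0854],[-0.03,-0.02,0,0,0,0,0.0854],[-0.03,0,0,0,0,0,0.0854],[-0.03,0,0,0,0,0,0.0854],[0,0,0,0,0,0,0.0854],[0,0,0,0,0,0,0.0854]]])

```text
clock: 42.52
position: [0.4315, -0.1225, 0.262]
ee_rot: [0.0, 1.0, -0.006, 0.0]
contact_force: [0.6, -0.3, 1.1]
width: 0.0853
```

```bash
python3 c.py m31.png; python3 m.py 358,202;python3 m.py 358,202; python3 - <<'E'
from h import *
d=snap('top','t14.png')
cv2.imwrite('pics/m32.png',cv2.resize(d['color'][170:250,300:420,::-1],None,fx=5,fy=5,interpolation=cv2.INTER_CUBIC))
E
```

```text
0.094 [273.01 208.81] [273.37 195.19] crop 222.12979612513004 531.7163443228554
0.119 [273.21 201.1 ] [273.57 187.64] crop 224.57570095952428 439.22167198796035
0.144 [273.42 193.2 ] [273.78 179.91] crop 227.08470743235853 344.34073944817715
0.169 [273.64 185.08] [273.98 171.98] crop 229.6592893834761 246.97999563701387
0.194 [273.86 176.75] [274.2  163.85] crop 232.3020516776819 147.04093463011884
0.219 [274.08 168.2 ] [274.42 155.52] crop 235.01573899568484 44.41976320579636
[357.38 201.12   0.98] [ 0.5728 -0.2574  0.072 ]
[ 0.43353086 -0.12266646  0.26205448]
[358.   200.75   1.02] [ 0.5739 -0.2592  0.072 ]
[ 0.4337603  -0.12259631  0.26190893]
```

View pics/m31.png

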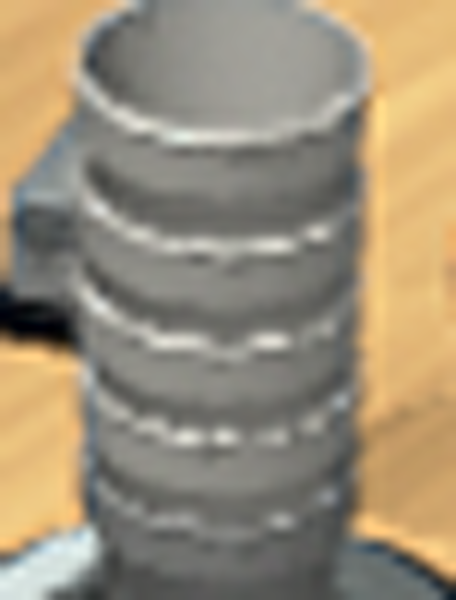

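View pics/t14.png

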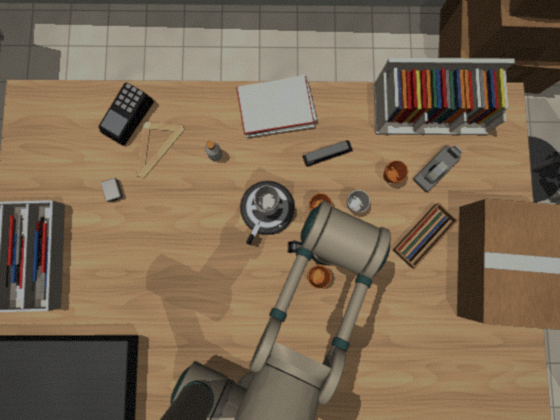

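View pics/m32.png

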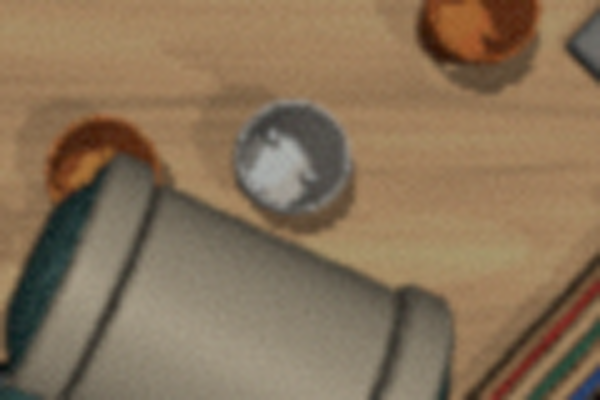

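>>> move_arm(series=[[[0.0175,-0.017,0,0,0,0,0.0854],[0.0175,-0.017,0,0,0,0,0.0854],[0.0175,-0.017,0,0,0,0,0.0854],[0.0175,-0.017,0,0,0,0,0.0854],[0.0175,-0.017,0,0,0,0,0.0854],[0.0175,-0.017,0,0,0,0,0.0854],[0.0175,-0.017,0,0,0,0,0.0854],[0.017,-0.017,0,0,0,0,0.0854],[0,0,-0.035,0,0,0,0.0854],[0,0,-0.035,0,0,0,0.0854],[0,0,-0.035,0,0,0,0.0854],[0,0,-0.035,0,0,0,0.0854],[0,0,0,0,0,0,0.0854],[0,0,0,0,0,0,0.0854],[0,0,0,0,0,0,0.0854]]])

```text
clock: 43.97
position: [0.5739, -0.259, 0.1232]
ee_rot: [0.001, 1.0, -0.005, 0.001]
contact_force: [0.2, -0.3, -0.3]
width: 0.0857
```

```bash
python3 - <<'E'
from h import *
print(manip.get_state()['position'])
e=snap('side','s15.png')
print(np.array(proj(e,[.5733,-.2585,.072]))-[280,120])
cv2.imwrite('pics/m33.png',cv2.resize(e['color'][120:220,280:380,::-1],None,fx=5,fy=5,interpolation=cv2.INTER_CUBIC))
E
```

```text
[ 0.57391415 -0.25899431  0.12321676]
[40.22160296 49.9281496 ]
```

View pics/m33.png

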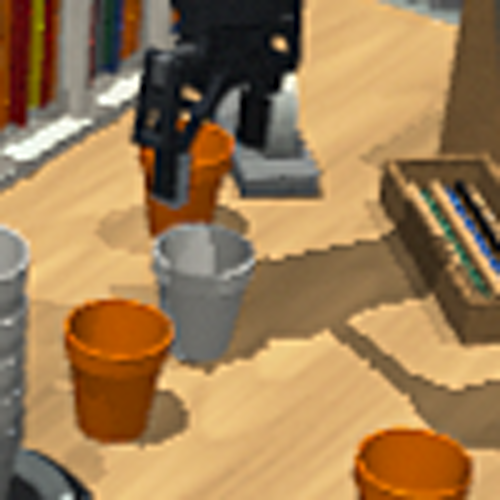

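>>> move_arm(series=[[[-0.0003,0,-0.012,0,0,0,0.0854],[0,0,-0.013,0,0,0,0.0854],[0,0,-0.013,0,0,0,0.0854],[0,0,-0.009,0,0,0,0.0854],[0,0,-0.008,0,0,0,0.0854],[0,0,-0.007,0,0,0,0.0854],[0,0,0,0,0,0,0.0854],[0,0,0,0,0,0,0.0854],[0,0,0,0,0,0,0.05],[0,0,0,0,0,0,0.05],[0,0,0,0,0,0,0.05],[0,0,0,0,0,0,0.05],[0,0,0,0,0,0,0.05],[0,0,0,0,0,0,0.05]]], newtons=40)

```text
clock: 45.18
position: [0.5725, -0.2589, 0.0609]
ee_rot: [0.001, 1.0, -0.005, 0.001]
contact_force: [-1.2, 0.6, 5.9]
width: 0.0623
```

>>> move_arm(series=[[[0,0,0.02,0,0,0,0.05],[0,0,0.03,0,0,0,0.05],[0,0,0.035,0,0,0,0.05],[0,0,0.035,0,0,0,0.05],[0,0,0.035,0,0,0,0.05],[0,0,0.035,0,0,0,0.05],[0,0,0.03,0,0,0,0.05],[0,0,0.012,0,0,0,0.05],[0,0,0,0,0,0,0.05]]])

```text
clock: 45.93
position: [0.5731, -0.2591, 0.2957]
ee_rot: [0.002, 1.0, -0.005, 0.003]
contact_force: [0.3, 0.2, -0.7]
width: 0.0621
```

>>> move_arm(series=[[[-0.001,0.02,0,0,0,0,0.05],[-0.001,0.02,0,0,0,0,0.05],[-0.001,0.02,0,0,0,0,0.05],[-0.001,0.02,0,0,0,0,0.05],[-0.001,0.02,0,0,0,0,0.05],[-0.001,0.02,0,0,0,0,0.05],[-0.001,0.02,0,0,0,0,0.05],[-0.001,0.02,0,0,0,0,0.05],[-0.001,0.02,0,0,0,0,0.05],[-0.001,0.02,0,0,0,0,0.05],[0,0.02,0,0,0,0,0.05],[0,0.02,0,0,0,0,0.05],[0,0.0155,0,0,0,0,0.05],[0,0,0,0,0,0,0.05],[0,0,0,0,0,0,0.05],[0,0,0,0,0,0,0.05],[0,0,0,0,0,0,0.05]]])

```text
clock: 47.35
position: [0.5616, -0.0038, 0.291]
ee_rot: [0.0, 1.0, -0.006, -0.001]
contact_force: [0.2, -0.2, -0.8]
width: 0.0627
```

```bash
python3 v.py m34.png .23
```

```text
[ 0.56168336 -0.00388639  0.29126959]
```

View pics/m34.png

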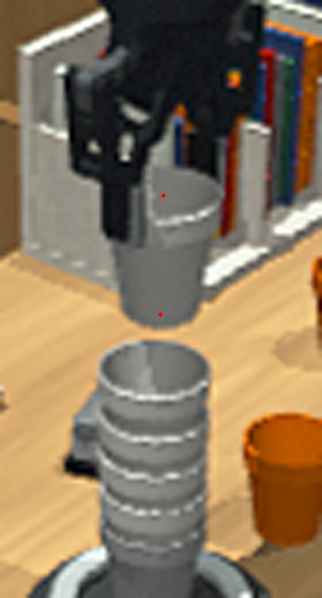

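>>> move_arm(series=[[[0.001,0.0008,-0.012,0,0,0,0.05],[0,0,-0.012,0,0,0,0.05],[0,0,-0.012,0,0,0,0.05],[0,0,-0.01,0,0,0,0.05],[0,0,-0.008,0,0,0,0.05],[0,0,-0.006,0,0,0,0.05],[0,0,-0.005,0,0,0,0.05],[0,0,-0.003,0,0,0,0.05],[0,0,-0.003,0,0,0,0.05],[0,0,0,0,0,0,0.05],[0,0,0,0,0,0,0.05],[0,0,0,0,0,0,0.05]]])

```text
clock: 48.4
position: [0.5631, -0.0021, 0.2212]
ee_rot: [0.0, 1.0, -0.005, 0.0]
contact_force: [0.7, -0.6, -1.2]
width: 0.0622
```

>>> move_arm(series=[[[0,0,-0.0015,0,0,0,0.05],[0,0,-0.0015,0,0,0,0.05],[0,0,-0.0015,0,0,0,0.05],[0,0,-0.001,0,0,0,0.05],[0,0,0,0,0,0,0.05],[0,0,0,0,0,0,0.05]]])

```text
clock: 48.9
position: [0.5627, -0.0021, 0.2152]
ee_rot: [0.0, 1.0, -0.005, -0.0]
contact_force: [0.1, -0.7, -0.7]
width: 0.0625
```

>>> move_arm(series=[[[0,0,-0.001,0,0,0,0.05],[0,0,-0.001,0,0,0,0.05],[0,0,-0.001,0,0,0,0.05],[0,0,-0.001,0,0,0,0.05],[0,0,-0.001,0,0,0,0.05],[0,0,-0.001,0,0,0,0.05],[0,0,0,0,0,0,0.05],[0,0,0,0,0,0,0.05]]])

```text
clock: 49.57
position: [0.5636, -0.0021, 0.2107]
ee_rot: [0.0, 1.0, -0.005, 0.001]
contact_force: [0.3, -0.2, 6.6]
width: 0.0623
```

>>> move_arm(series=[[[0,0,-0.001,0,0,0,0.05],[0,0,-0.001,0,0,0,0.05],[0,0,-0.001,0,0,0,0.05],[0,0,-0.001,0,0,0,0.05],[0,0,-0.001,0,0,0,0.05],[0,0,-0.001,0,0,0,0.05],[0,0,-0.001,0,0,0,0.05],[0,0,0,0,0,0,0.05],[0,0,0,0,0,0,0.05]]])

```text
clock: 50.32
position: [0.5639, -0.0022, 0.2042]
ee_rot: [0.0, 1.0, -0.005, 0.002]
contact_force: [-0.4, 0.9, 8.0]
width: 0.0625
```

>>> move_arm(series=[[[0,0,-0.001,0,0,0,0.05],[0,0,-0.001,0,0,0,0.05],[0,0,-0.001,0,0,0,0.05],[0,0,-0.001,0,0,0,0.05],[0,0,-0.001,0,0,0,0.05],[0,0,0,0,0,0,0.05],[0,0,0,0,0,0,0.05]]])

```text
clock: 50.9
position: [0.5641, -0.0023, 0.1996]
ee_rot: [0.0, 1.0, -0.005, 0.002]
contact_force: [-1.3, 0.4, 9.9]
width: 0.0625
```

```bash
sed 's/165:215,255:293/150:212,255:293/;s/fx=12,fy=12/fx=9.6,fy=9.6/;s/-165+.5)\*12/-150+.5)*9.6/' c.py > c2.py; python3 c2.py m35.png
```

```text
0.094 [273.01 208.81] [273.37 195.19] crop 222.12979612513004 569.3730754582843
0.119 [273.21 201.1 ] [273.57 187.64] crop 224.57570095952428 495.37733759036826
0.144 [273.42 193.2 ] [273.78 179.91] crop 227.08470743235853 419.4725915585417
0.169 [273.64 185.08] [273.98 171.98] crop 229.6592893834761 341.5839965096111
0.194 [273.86 176.75] [274.2  163.85] crop 232.3020516776819 261.63274770409504
0.219 [274.08 168.2 ] [274.42 155.52] crop 235.01573899568484 179.53581056463707
```

View pics/m35.png

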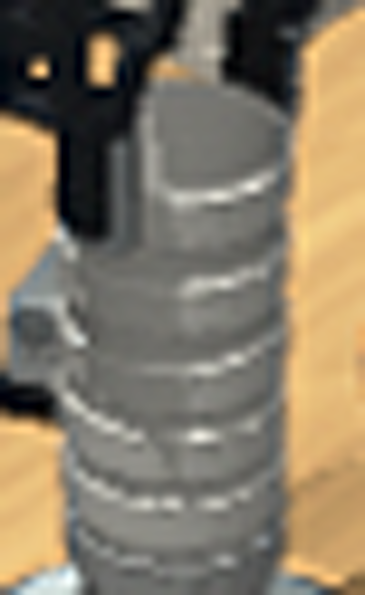

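>>> move_arm(series=[[[0,0,-0.001,0,0,0,0.05],[0,0,-0.001,0,0,0,0.05],[0,0,-0.0005,0,0,0,0.05],[0,0,0,0,0,0,0.05],[0,0,0,0,0,0,0.05]]])

```text
clock: 51.37
position: [0.5643, -0.0025, 0.1974]
ee_rot: [0.001, 1.0, -0.005, 0.002]
contact_force: [-1.7, 0.4, 11.4]
width: 0.0626
```

```bash
python3 c2.py m36.png|tail -0
```

```text
Exception ignored on flushing sys.stdout:
BrokenPipeError: [Errno 32] Broken pipe
```

View pics/m36.png

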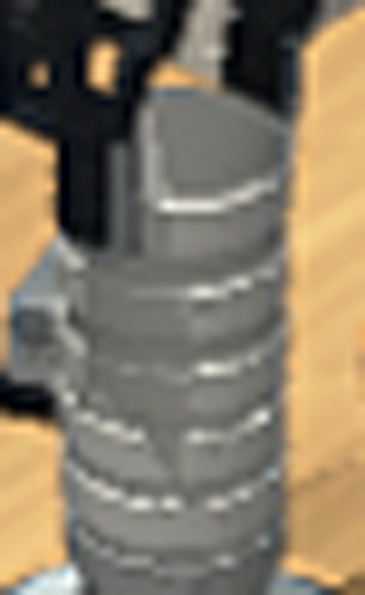

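>>> move_arm(series=[[[0,0,0,0,0,0,0.0854],[0,0,0,0,0,0,0.0854],[0,0,0,0,0,0,0.0854],[0,0,0,0,0,0,0.0854],[0,0,0.02,0,0,0,0.0854],[0,0,0.03,0,0,0,0.0854],[0,0,0.03,0,0,0,0.0854],[0,0,0,0,0,0,0.0854],[0,0,0,0,0,0,0.0854],[0,0,0,0,0,0,0.0854]]])

```text
clock: 52.25
position: [0.5623, -0.0021, 0.274]
ee_rot: [-0.0, 1.0, -0.005, -0.001]
contact_force: [0.2, 0.6, -0.8]
width: 0.0851
```

```bash
python3 c2.py m37.png >/dev/null
```

```text
(no output)
```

View pics/m37.png

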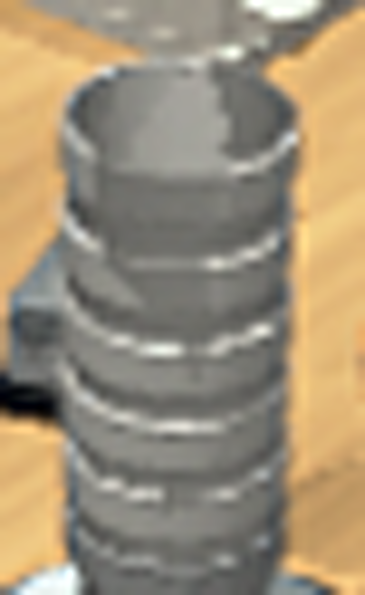

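>>> move_arm(series=[[[0,-0.001,0,0,0,0,0.047],[0,0,0,0,0,0,0.047],[0,0,0,0,0,0,0.047],[0,0,-0.01,0,0,0,0.047],[0,0,-0.01,0,0,0,0.047],[0,0,-0.008,0,0,0,0.047],[0,0,-0.006,0,0,0,0.047],[0,0,-0.003,0,0,0,0.047],[0,0,0,0,0,0,0.047],[0,0,0,0,0,0,0.047],[0,0,0,0,0,0,0.047]]])

```text
clock: 53.22
position: [0.5631, -0.0032, 0.2382]
ee_rot: [0.0, 1.0, -0.005, 0.0]
contact_force: [-0.3, 0.0, 0.4]
width: 0.0469
```

```bash
sed -i 's/90:220,240:310/70:200,240:310/; s/-90+/-70+/' v.py; python3 v.py m38.png .148
```

```text
[ 0.56317254 -0.00317386  0.23835962]
```

View pics/m38.png

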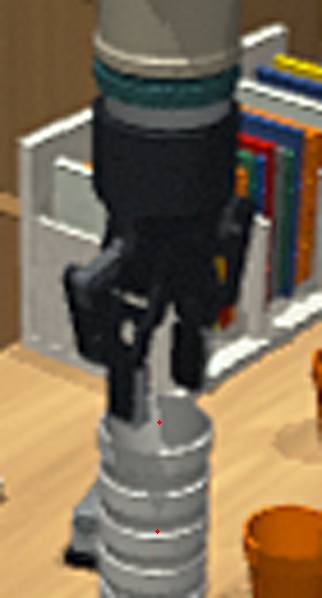

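>>> move_arm(series=[[[0,0,-0.0015,0,0,0,0.047],[0,0,-0.0015,0,0,0,0.047],[0,0,-0.0015,0,0,0,0.047],[0,0,-0.0015,0,0,0,0.047],[0,0,-0.001,0,0,0,0.047],[0,0,0,0,0,0,0.047],[0,0,0,0,0,0,0.047]]])

```text
clock: 53.85
position: [0.5627, -0.0032, 0.2307]
ee_rot: [0.0, 1.0, -0.005, -0.0]
contact_force: [0.0, 0.2, -0.0]
width: 0.0469
```

>>> move_arm(series=[[[0,0,-0.001,0,0,0,0.047],[0,0,-0.001,0,0,0,0.047],[0,0,-0.001,0,0,0,0.047],[0,0,-0.001,0,0,0,0.047],[0,0,0,0,0,0,0.047],[0,0,0,0,0,0,0.047]]])

```text
clock: 54.35
position: [0.5629, -0.0032, 0.2269]
ee_rot: [0.0, 1.0, -0.005, 0.0]
contact_force: [-0.2, -0.1, 1.5]
width: 0.047
```

>>> move_arm(series=[[[0,0,-0.001,0,0,0,0.047],[0,0,-0.001,0,0,0,0.047],[0,0,-0.001,0,0,0,0.047],[0,0,-0.001,0,0,0,0.047],[0,0,0,0,0,0,0.047],[0,0,0,0,0,0,0.047]]])

```text
clock: 54.85
position: [0.5639, -0.0038, 0.2246]
ee_rot: [0.001, 1.0, -0.005, 0.002]
contact_force: [-0.7, -1.2, 7.2]
width: 0.0466
```

>>> move_arm(series=[[[0,0,-0.001,0,0,0,0.047],[0,0,-0.001,0,0,0,0.047],[0,0,-0.001,0,0,0,0.047],[0,0,-0.001,0,0,0,0.047],[0,0,-0.001,0,0,0,0.047],[0,0,0,0,0,0,0.047],[0,0,0,0,0,0,0.047]]])

```text
clock: 55.43
position: [0.5642, -0.0041, 0.22]
ee_rot: [0.001, 1.0, -0.005, 0.002]
contact_force: [-0.5, -1.1, 8.5]
width: 0.047
```

>>> move_arm(series=[[[0,0,-0.001,0,0,0,0.047],[0,0,-0.001,0,0,0,0.047],[0,0,-0.001,0,0,0,0.047],[0,0,-0.001,0,0,0,0.047],[0,0,-0.001,0,0,0,0.047],[0,0,0,0,0,0,0.047],[0,0,0,0,0,0,0.047]]])

```text
clock: 56.02
position: [0.5644, -0.0042, 0.2154]
ee_rot: [0.001, 1.0, -0.005, 0.003]
contact_force: [-0.1, -2.2, 10.7]
width: 0.047
```

```bash
python3 c2.py m39.png >/dev/null
```

```text
(no output)
```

View pics/m39.png

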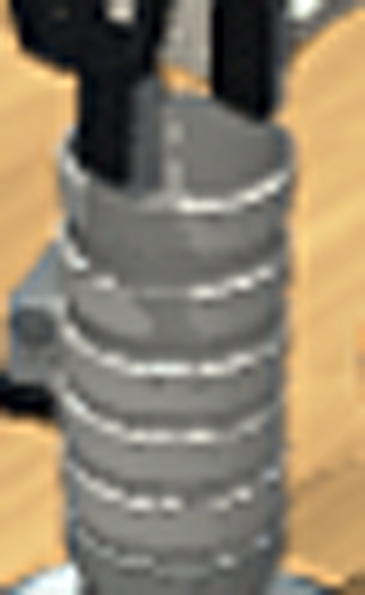

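>>> move_arm(series=[[[0,0,-0.001,0,0,0,0.047],[0,0,-0.001,0,0,0,0.047],[0,0,-0.001,0,0,0,0.047],[0,0,0,0,0,0,0.047],[0,0,0,0,0,0,0.047],[0,0,0,0,0,0,0.047]]])

```text
clock: 56.57
position: [0.5645, -0.0044, 0.2127]
ee_rot: [0.002, 1.0, -0.005, 0.003]
contact_force: [-1.7, -2.6, 11.0]
width: 0.0469
```

```bash
python3 c2.py m40.png >/dev/null
```

```text
(no output)
```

View pics/m40.png

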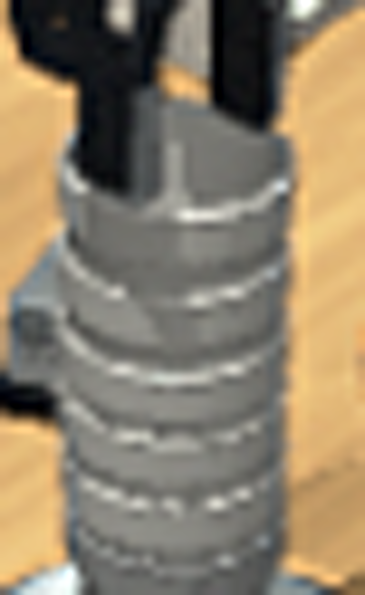

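>>> move_arm(series=[[[0,0,0.005,0,0,0,0.047],[0,0,0.01,0,0,0,0.047],[0,0,0.02,0,0,0,0.047],[0,0,0.03,0,0,0,0.047],[0,-0.03,0.02,0,0,0,0.047],[-0.02,-0.035,0,0,0,0,0.047],[-0.03,-0.03,0,0,0,0,0.047],[-0.03,-0.03,0,0,0,0,0.047],[0,0,0,0,0,0,0.047],[0,0,0,0,0,0,0.047]]])

```text
clock: 57.45
position: [0.4828, -0.1281, 0.2953]
ee_rot: [-0.0, 1.0, -0.007, 0.0]
contact_force: [-0.5, 0.0, -0.2]
width: 0.0472
```

```bash
python3 c2.py m41.png >/dev/null; python3 - <<'E'
from h import *
e=snap('side','s20.png');d=snap('top','t20.png')
g=np.mean([cv2.cvtColor(manip.get_image('side')['color'],cv2.COLOR_RGB2GRAY).astype(float) for _ in range(6)],0)
# brightest rows in front columns: print profile averaged along columns 271..276
R=np.array(e['R']);c=-R.T@np.array(e['t']);dv=c[:2]-[.5618,-.0034];dv/=np.hypot(*dv)
zz=np.arange(.085,.235,.0001);vv=np.array([proj(e,[.5618+dv[0]*.032,-.0034+dv[1]*.032,z])[1] for z in zz])
for cols in((268,271),(270,273),(273,276),(275,278)):
    p=g[150:214,cols[0]:cols[1]].mean(1);pk=[]
    for i in range(2,62):
        if p[i]>p[i-1] and p[i]>=p[i+1] and p[i]-min(p[i-2],p[i+2])>6:
            o=(p[i-1]-p[i+1])/2/(p[i-1]-2*p[i]+p[i+1]); pk.append(150+i+o)
    print(cols,[round(float(np.interp(-v,-vv,zz)*1000),1) for v in pk] if vv[0]>vv[-1] else pk)
E
```

```text
(268, 271) [234.9, 234.9, 218.8, 209.0, 191.2, 182.0, 166.2, 156.9, 141.5, 132.8, 119.4, 110.8, 97.0, 87.9]
(270, 273) [234.9, 234.9, 217.2, 207.9, 190.5, 181.5, 165.9, 155.6, 141.5, 133.1, 117.0, 108.7, 96.6, 85.7]
(273, 276) [234.9, 234.9, 234.9, 217.2, 207.5, 190.4, 179.8, 165.5, 155.7, 141.4, 133.3, 115.8, 109.5, 93.5]
(275, 278) [234.9, 234.9, 234.9, 217.4, 207.2, 190.4, 180.8, 166.1, 155.4, 141.4, 132.9, 118.3, 110.2, 95.9]
```

View pics/m41.png

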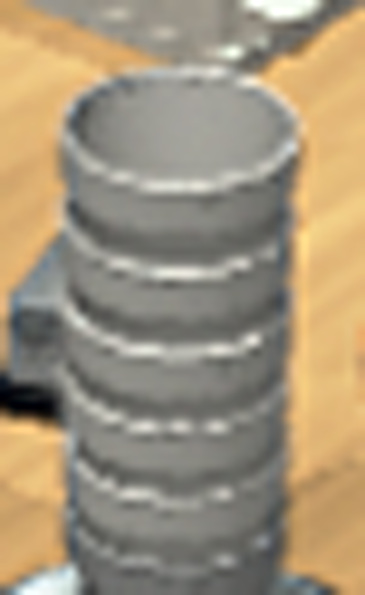

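View pics/s20.png

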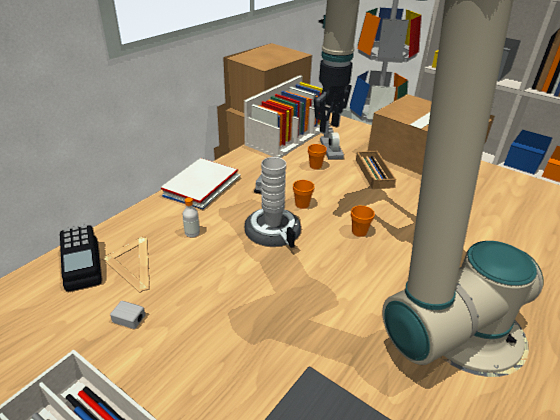

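>>> move_arm(series=[[[0,0,0,0,0,0,0.047],[0,0,0,0,0,0,0.047],[0,0,0,0,0,0,0.047],[0,0,0,0,0,0,0.047],[0,0,0,0,0,0,0.047],[0,0,0,0,0,0,0.047],[0,0,0,0,0,0,0.047],[0,0,0,0,0,0,0.047],[0,0,0,0,0,0,0.047],[0,0,0,0,0,0,0.047],[0,0,0,0,0,0,0.047],[0,0,0,0,0,0,0.047]]])

```text
clock: 58.9
position: [0.4839, -0.1271, 0.2948]
ee_rot: [0.0, 1.0, -0.005, -0.0]
contact_force: [-0.8, -0.2, 0.3]
width: 0.0471
```

```bash
python3 - <<'E'
from h import *
e=manip.get_image('side')
g=np.mean([cv2.cvtColor(manip.get_image('side')['color'],cv2.COLOR_RGB2GRAY).astype(float) for _ in range(6)],0)
R=np.array(e['R']);c=-R.T@np.array(e['t']);dv=c[:2]-[.5618,-.0034];dv/=np.hypot(*dv)
zz=np.arange(.085,.235,.0001);vv=np.array([proj(e,[.5618+dv[0]*.032,-.0034+dv[1]*.032,z])[1] for z in zz])
p=g[150:214,271:277].mean(1)
for i in range(64): print(150+i,round(float(np.interp(-(150+i),-vv,zz)*1000),1),round(p[i]),end=' | ')
d=manip.get_image('top')
for zt,n in((.217,'t'),):
    r=rimtop(d,*proj(d,[.5628,-.003,zt]),zt,.064,20);print(r)
cv2.imwrite('pics/m42.png',cv2.resize(d['color'][170:250,225:310,::-1],None,fx=7,fy=7,interpolation=cv2.INTER_CUBIC))
E
```

```text
150 234.9 151 | 151 234.9 150 | 152 234.9 153 | 153 234.9 162 | 154 234.9 147 | 155 234.9 150 | 156 234.9 157 | 157 234.9 202 | 158 234.9 151 | 159 234.9 158 | 160 234.9 162 | 161 234.9 162 | 162 234.9 161 | 163 233.9 161 | 164 231.0 161 | 165 228.2 161 | 166 225.3 161 | 167 222.5 158 | 168 219.6 172 | 169 216.7 215 | 170 213.8 126 | 171 210.9 132 | 172 208.0 137 | 173 205.1 135 | 174 202.1 118 | 175 199.2 108 | 176 196.2 103 | 177 193.3 137 | 178 190.3 225 | 179 187.3 119 | 180 184.3 135 | 181 181.3 136 | 182 178.3 135 | 183 175.3 114 | 184 172.3 104 | 185 169.2 124 | 186 166.2 189 | 187 163.1 152 | 188 160.1 132 | 189 157.0 136 | 190 153.9 136 | 191 150.8 122 | 192 147.7 105 | 193 144.6 120 | 194 141.5 168 | 195 138.3 124 | 196 135.2 136 | 197 132.0 137 | 198 128.9 134 | 199 125.7 113 | 200 122.5 107 | 201 119.3 126 | 202 116.1 159 | 203 112.9 130 | 204 109.7 137 | 205 106.4 135 | 206 103.2 116 | 207 99.9 108 | 208 96.7 114 | 209 93.4 126 | 210 90.1 100 | 211 86.8 106 | 212 85.0 108 | 213 85.0 94 | (np.float32(274.75), np.float32(197.0), np.float64(1.0327141562980309), array([ 0.56154352, -0.02307807,  0.217     ]))
```

View pics/m42.png

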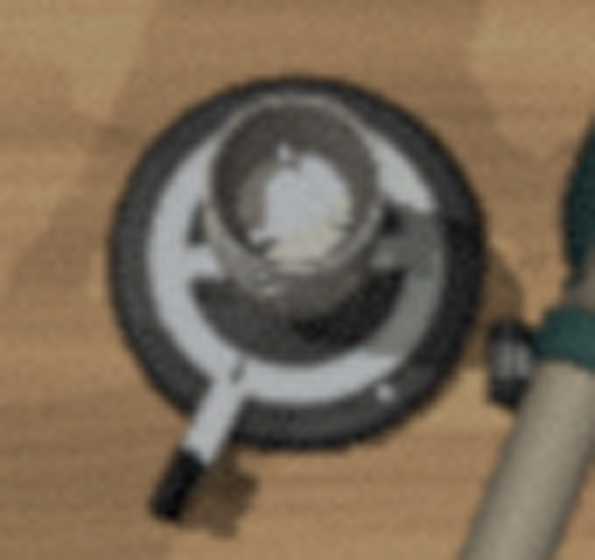

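View pics/t20.png

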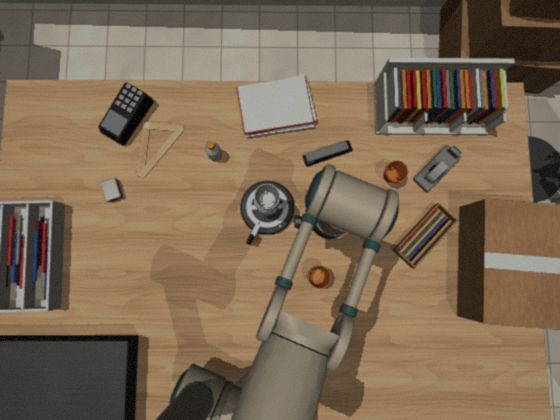

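```bash
python3 -c "
from rig import manip
print(manip.sign_off())"
```

```text
the job is handed in; nothing more can be done
None
```

I turned the lock ring to its end stop, then nested all five white pots in the cup in one upright column and handed the job in at about 59 s. Each pot was gripped at the band, lowered in and pushed with about 11 to 14 N as the wrist read it, except the third at about 8 N. The last pot got a second light push on its rim. No verdict was reported.

**Last checks:**
- **Lock ring:** the lever measured 154.0° against 154.4° for the white bar, so it was at the locked mark. In the last top view it is still there.
- **Nesting:** the distances between origins, from the cup upward, measured about 23, 24, 24.5, 24.6 and 26.9 mm. That leaves roughly 7 to 11 mm of bare wall showing. All are inside the 20 to 28 mm limits, and they did not change in a second reading about 1.5 s later.
- **Tightest margin:** the top pot, at 26.9 mm, is only about 1 mm inside the limit, and my reading is good to about 0.7 mm. I did not push it harder because the lower pots were already down to about 21 mm under load, close to jamming at 19 mm.
- **Other goods:** all are where they were in the last pictures. One orange pot was hidden in the top view but in its place in the side view.

**Other things seen:**
- One white pot was knocked about 2 cm aside during the run. I measured it again before picking it up.
- The third pot sat only about 3 mm past first touch when first let go. The pushes on the later pots took it deeper.
- An automatic circle fit on the top rim in the last top image landed about 2 cm off. I discarded it as a false fit, because both views show the column standing straight on the cup.

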